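# Clamp a free-spinning sample changer turntable and load it

## Robot

A 6-joint arm with a two-finger parallel gripper is mounted at the origin on a cart in front of the work surface, level with it; the furniture and walls round the work are solid. World frame = base frame: x ahead of the robot, y to its left, z up, the work surface at z = 0. Lengths are in mm, angles in rad, forces in N, time in s.
With the tool pointing down it reaches from about 325 to 775 mm from the base axis. Payload 9.3 kg.
Tool frame: the origin (TCP) lies between the finger pads; the fingertips stand 22 mm ahead of it and the grasp point (between the pads) lies 3 mm ahead of it; z points along the fingers, y is the line along which they close (so a half turn about z gives the same grasp; the last joint's range is limited). The gripper opens to 85 mm and grips with 20 to 120 N. Pads are 22 mm wide; open, the fingers measure 114 mm over their backs; the gripper's body (76 mm by 85 mm) begins 54 mm behind the grasp point. The pads swing forward as they close: fully open they stand 13 mm farther back than shut.
Start: joints at [-1.335, 0.259, 0.021, 1.334, 0, 1.418], TCP at [208.486, -508.95, 253.279] pointing down, gripper open.
Joint ranges: [-3.04, 3.04], [-0.91, 1.82], [-1.04, 1.36], [-1.92, 1.95], [-1.52, 1.45], [-3.14, 3.14]. Speed limits (rad/s): [2.22, 2.22, 2.79, 3.14, 3.14, 3.14].

## Interface

Orientations are given as a rotation vector (axis times angle).
In Python, from rig import observe, optics, arm gives the robot as it stands.
- The arm moves only by the tool jog_arm, never from a script. Its argument "plan" is one flat list of numbers, 5 for each row, row after row: the shift along the tool's x, y, z in m, then the turn about the tool's z in degrees, then the finger opening in m, from 0 to 0.0854. In form: [tx, ty, tz, roll, jaw, tx, ty, tz, roll, jaw, ...]. A call has 1 to 12 rows; each row is the pose to reach, as a shift and turn from the pose commanded when the call began, along the tool's axes at that moment; what a row does not reach only later rows make up. A row lasts 1/12 s, in which the tool goes at most 41.7 mm and 7.16 degrees, less where a joint would pass 70% of its speed; a pose out of reach is approached as far as the arm can. A call with a gripper value outside its range is refused whole. The fingers move at their own pace and stop on an object; "squeeze" is the grip in N (left out, the last holds). Time passes only in rows, so rows that repeat a pose let the fingers close. It gives the time, the measured TCP pose, the force, the opening and the grip force at its end, in the units of the state.
- observe(): the state, without advancing time (a new reading comes with each control period).
- optics.capture(name): name is "scene" or "top"; returns a dict with "img" (420x560x3 uint8, red, green, blue), "K" (3x3 intrinsics, pixels), "rvec" (rotation vector, rad) and "tvec" (3), from world to camera coordinates, as OpenCV has them. Camera axes: x right, y down, z forward; pixel columns grow to the right and rows downward; lengths in mm; the calibration is good to about 2 mm. A picture is of the moment at which its call begins. There is no depth.
- arm.hand_in(): hands the job in; it is judged then, once.
The state is a dict: "t": time; "qpos": joint angles; "dq": joint speeds; "joint_torque": joint torques, N m; "ee_pos": TCP position; "tcp_rot": TCP orientation; "contact_force": force on the tool from outside, world axes, zero at the start; "ft_torque": the same for the moment, N m; "grip_width": finger opening in mm; "finger_force": force on a finger pad.
Only numpy, scipy, OpenCV 4.12 (cv2) and the standard library are available. Lean on these libraries where they do the work, as an engineer would, in place of code of your own. Each camera call takes 0.05 s, during which the arm holds its last target. There are 200 camera calls.

## Task

Get the sample changer ready. Its turntable spins freely, so turn it until the notch in its rim faces the lock bracket, take the flat locking blade from its bench holder and slide it fully home through the bracket into the notch, and with the table held that way tighten the centre clamp knob clockwise to its stop. Then slide the blade back fully home in its bench holder so that the table can turn again; at the end every white sample cup from the bench must stand upright in a ring of its own on the turntable, the knob still tight, and the bottle, calculator and marker left where they are.

Things in the scene. Friction and masses are not known exactly. Their poses are not given: they have to be found in the camera images.
- changer: Fixed sample changer: white round foot, lock bracket, white drive unit (46 mm high, 112 to 172 mm out along x). Origin on the bench on the turntable's axis, z up; its y axis points to the aluminium lock bracket (44 mm wide, 34.5 mm high, 110 to 142 mm from the axis), which has a flat slot along y.
- turntable (a joint): Turntable angle, rad, growing anticlockwise from above, endless; low-friction bearing (0.012 N m). At 0 the rim's notch faces the lock bracket. Aluminium plate of radius 104 mm, 14 to 28 mm above the bench, under a grey tray whose top is 34 mm above the bench; a grip on the knob turns it as long as it is not locked.
- clamp_knob (a joint): Turn of the clamp knob relative to the turntable, rad: 0 loose at its back stop, 2.4 tight at its end stop (tight from 2.25), growing clockwise from above. Stiff (0.14 N m, stays where it is left), so with the turntable free the two turn together. It does not rise or sink.
- knob_grip (a point): Centre of the round ribbed black clamp knob on the turntable's axis: diameter 33 mm, 28 mm high, 48 to 76 mm above the bench; this point is 64 mm above the bench. Nothing higher than 39 mm stands within 100 mm of it while the rings are empty.
- notch (a point): Point in the turntable's only rim notch, 84 mm from the axis, 21.5 mm above the bench. The notch is open above, below and outward, its straight sides are 22.4 mm apart and it reaches in to 80 mm from the axis. It is where the blade's tip lies when the blade is fully home.
- lock_home (a point): Where key_grip is when the blade is fully home in the lock bracket: 162 mm from the axis, 49 mm up, axes of the changer; the blade then points along -y. The closed slot has its mouth 142 mm from the axis, is 24 mm wide, 9 mm high, floor 18.5 mm above the bench; an open tongue 30 mm wide carries the floor on out to 184 mm: lay the blade on it and push along -y.
- key: Locking blade, loose, 0.12 kg: flat steel blade 20 mm wide, 6 mm thick, with an upright black grip. Origin on the underside below the grip's middle, z up, y axis from the tip to the grip. Its 90 degree point is 78 mm from the origin along -y; full width from 68 mm on; it ends 20 mm behind the origin. Starts in its holder.
- key_grip (a point): Middle of the blade's grip, 30.5 mm above the blade's underside. The grip is 14 mm thick (along the blade's x), 40 mm long (along the blade), and reaches from the blade's top (6 mm) to 39.5 mm above the underside; pinch it across its 14 mm from above. Fully home, its front face stands against the slot's mouth.
- key_tip (a point): The blade's point, 78 mm from the grip's middle along the blade's -y, 3 mm above the underside.
- key_holder: Fixed white bench holder of the blade, 44 mm wide, 34.5 mm high. Origin on the bench, z up. Same slot as the bracket's (24 by 9 mm, floor 18.5 mm above the bench) along its y axis from -59 to -1 mm, mouth at the +y end, with an open 30 mm wide tongue on to +41 mm.
- holder_home (a point): Where key_grip is when the blade is fully home in its holder (19 mm along the holder's y from its origin, 49 mm above the bench); the blade then points along the holder's -y.
- cup_0_c (a point): Middle of a squat closed white sample cup, 16 mm above its underside: 32 mm high, 44.4 mm in diameter, 46 mm over the ribbed collar round its foot (4 to 9.5 mm up), top with a grey round window; about 0.06 kg. Stands upright on the bench; z is its upright axis. Absent in some starts. Held in its upper half, the fingers stay above the ring it is put in.
- cup_1_c (a point): Middle of a squat closed white sample cup, 16 mm above its underside: 32 mm high, 44.4 mm in diameter, 46 mm over the ribbed collar round its foot (4 to 9.5 mm up), top with a grey round window; about 0.06 kg. Stands upright on the bench; z is its upright axis. Absent in some starts. Held in its upper half, the fingers stay above the ring it is put in.
- cup_2_c (a point): Middle of a squat closed white sample cup, 16 mm above its underside: 32 mm high, 44.4 mm in diameter, 46 mm over the ribbed collar round its foot (4 to 9.5 mm up), top with a grey round window; about 0.06 kg. Stands upright on the bench; z is its upright axis. Absent in some starts. Held in its upper half, the fingers stay above the ring it is put in.
- cup_3_c (a point): Middle of a squat closed white sample cup, 16 mm above its underside: 32 mm high, 44.4 mm in diameter, 46 mm over the ribbed collar round its foot (4 to 9.5 mm up), top with a grey round window; about 0.06 kg. Stands upright on the bench; z is its upright axis. Absent in some starts. Held in its upper half, the fingers stay above the ring it is put in.
- cup_4_c (a point): Middle of a squat closed white sample cup, 16 mm above its underside: 32 mm high, 44.4 mm in diameter, 46 mm over the ribbed collar round its foot (4 to 9.5 mm up), top with a grey round window; about 0.06 kg. Stands upright on the bench; z is its upright axis. Absent in some starts. Held in its upper half, the fingers stay above the ring it is put in.
- place_0 (a point): Centre of one of the five equal cup rings, on the tray (34 mm above the bench), 60 mm from the turntable's axis and turning with it. The aluminium ring is 54 mm wide inside, 60 mm outside and 5 mm high above the tray.
- place_1 (a point): Centre of one of the five equal cup rings, on the tray (34 mm above the bench), 60 mm from the turntable's axis and turning with it. The aluminium ring is 54 mm wide inside, 60 mm outside and 5 mm high above the tray.
- place_2 (a point): Centre of one of the five equal cup rings, on the tray (34 mm above the bench), 60 mm from the turntable's axis and turning with it. The aluminium ring is 54 mm wide inside, 60 mm outside and 5 mm high above the tray.
- place_3 (a point): Centre of one of the five equal cup rings, on the tray (34 mm above the bench), 60 mm from the turntable's axis and turning with it. The aluminium ring is 54 mm wide inside, 60 mm outside and 5 mm high above the tray.
- place_4 (a point): Centre of one of the five equal cup rings, on the tray (34 mm above the bench), 60 mm from the turntable's axis and turning with it. The aluminium ring is 54 mm wide inside, 60 mm outside and 5 mm high above the tray.
- bottle_std: Bystander: brown bottle, 49 mm wide, 96 mm high. Leave alone.
- calculator: Bystander: flat calculator, 118 by 69 by 13 mm. Leave alone.
- marker: Bystander: marker pen, 17 by 135 by 16 mm, lying on the bench. Leave alone.
Mind the look-alikes: they are no part of the job. What is shaped like the part that bears cup_3_c but green or pink is not meant. Leave any purple look-alike of the part that bears cup_4_c alone.

How it is judged:
By the outcome, as a careful person would: the job done as asked, in the order asked, and still so for the second after the job is handed in, with the robot touching nothing.
Of cup_0, cup_1, cup_2, cup_3, cup_4 only 3 to 5 are there at a start; the rules pass over those that are not, and their reading is None.
At some moment in a run one of cup_0, cup_1, cup_2, cup_3, cup_4 may be knocked a few centimetres aside while the robot is not near it.
It also fails if it takes over 210 s, if anything falls off the work surface, if the arm or the gripper's body presses on something with over 40 N, if the wrist force passes 120 N, or if a joint passes its speed limit or range.

## Working session

There is one attempt and no reset: what is moved stays moved. The work goes in short steps, Python scripts to look and compute and a tool call to move; the robot and the scene stay as the last step left them, time stands still between calls to the robot, and variables do not carry over. Pictures are saved under pics/ and viewed, at most 14 in all, crops included, and the job is handed in when it is done.

Besides the shell and the picture viewer there is one more tool, called after ">>>" by a JSON object that holds its "method" and its "body", one argument or row to a line. jog_arm: Moves the arm, as the interface text tells. Its arguments: {"type":"object","properties":{"plan":{"type":"array","items":{"type":"number"}},"squeeze":{"type":"number"}},"required":["plan"]}

```bash
mkdir -p pics; ls; python3 - <<'E'
from rig import observe, optics, arm
import cv2
s=observe(); print(s)
for n in("scene","top"):
    c=optics.capture(n); print(n,c["K"],c["rvec"],c["tvec"])
    cv2.imwrite(f"pics/{n}0.png",c["img"][:,:,::-1])
E
```

```text
pics
{'t': 0.0, 'qpos': array([-1.33462133e+00,  2.59217403e-01,  2.07306912e-02,  1.33370152e+00,
       -4.21804178e-05,  1.41819603e+00]), 'dq': array([-1.74825506e-04,  8.39833730e-04, -1.27096146e-03, -1.79462935e-03,
        1.01543495e-03, -4.01116991e-05]), 'joint_torque': array([ 2.42926026e-04, -5.55643988e+01,  3.44527245e+01,  1.39393206e-02,
       -1.75782970e-04,  7.70819781e-06]), 'ee_pos': array([ 208.40267402, -508.7021404 ,  252.6402257 ]), 'tcp_rot': array([-3.08106155e+00, -6.06579852e-01,  1.57466887e-04]), 'contact_force': array([ 0.249592  ,  0.10446506, -0.6303203 ]), 'ft_torque': array([0.016531  , 0.05995386, 0.01634164]), 'finger_force': 0.0, 'grip_width': 85.32358676519786}
scene [[459.75143212   0.         278.30672128]
 [  0.         459.75143212 208.88898802]
 [  0.           0.           1.        ]] [ 0.8345784  -2.41964218  1.21704801] [496.89890045 227.87983407 921.13629138]
top [[479.28467944   0.         271.20715103]
 [  0.         479.28467944 214.64070061]
 [  0.           0.           1.        ]] [ 2.14233466 -2.16098286  0.12372898] [  62.86475432  598.7840474  1303.9256305 ]
```

View pics/scene0.png

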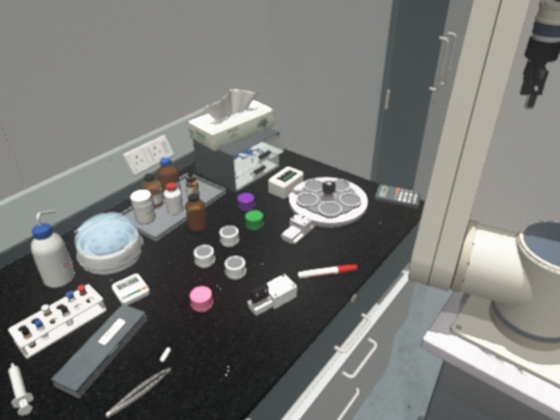

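View pics/top0.png

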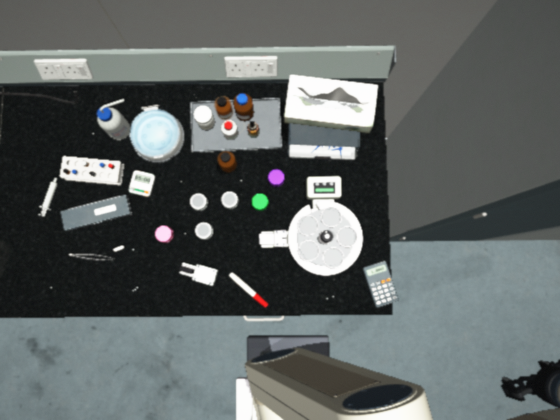

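The top view shows three white cups at about (198,202), (230,200) and (204,231). The turntable is at (325,238) with its bracket to the left at (272,239). The holder is at (203,273), with the drive unit at (323,187). I'll zoom in for detail.

```bash
cat > h.py <<'E'
import numpy as np, cv2
from rig import observe, optics
def cap(n): 
    c=optics.capture(n); c["R"]=cv2.Rodrigues(np.array(c["rvec"],float))[0]; c["t"]=np.array(c["tvec"],float).ravel(); c["n"]=n; return c
def proj(c,P): return cv2.projectPoints(np.array(P,float).reshape(-1,3),np.array(c["rvec"],float),c["t"],c["K"],None)[0].reshape(-1,2)
def ray(c,p,z):
    p=np.array(p,float).reshape(-1,2); d=np.c_[p,np.ones(len(p))]@np.linalg.inv(c["K"]).T@c["R"]; o=-c["R"].T@c["t"]
    return o+d*((z-o[2])/d[:,2])[:,None]
def tri(a,pa,b,pb):
    P=[c["K"]@np.c_[c["R"],c["t"]] for c in(a,b)]
    X=cv2.triangulatePoints(P[0],P[1],np.array(pa,float).reshape(-1,2).T,np.array(pb,float).reshape(-1,2).T); return (X[:3]/X[3]).T
E
python3 - <<'E'
from h import *
t=cap("top"); s=cap("scene")
a=t["img"][170:300,170:370]; b=s["img"][160:320,180:380]
cv2.imwrite("pics/tz.png",cv2.resize(a,None,fx=4,fy=4,interpolation=cv2.INTER_CUBIC)[:,:,::-1])
cv2.imwrite("pics/sz.png",cv2.resize(s["img"][165:315,180:380],None,fx=4,fy=4,interpolation=cv2.INTER_CUBIC)[:,:,::-1])
# white cup blobs
for c in (t,s):
    hsv=cv2.cvtColor(c["img"],cv2.COLOR_RGB2HSV)
    m=((hsv[...,2]>95)).astype(np.uint8)
    n,l,st,ce=cv2.connectedComponentsWithStats(m)
    print(c["n"],[(st[i].tolist(),ce[i].round(1).tolist()) for i in range(1,n) if st[i,4]>80 and 150<ce[i][0]<380 and 150<ce[i][1]<320])
print(ray(t,[[198,202],[230,200],[204,231],[325,238],[200,273],[272,239]],32).round())
E
```

```text
top [([219, 153, 15, 14, 89], [227.5, 161.4]), ([268, 169, 17, 17, 224], [275.9, 176.7]), ([259, 176, 105, 100, 5748], [320.4, 230.7]), ([221, 191, 18, 18, 253], [229.2, 199.3]), ([190, 193, 18, 17, 252], [198.2, 201.2]), ([252, 193, 17, 17, 231], [259.6, 201.0]), ([195, 222, 18, 18, 258], [203.4, 230.3]), ([155, 225, 18, 18, 262], [163.5, 233.5]), ([179, 262, 39, 24, 524], [200.6, 273.3]), ([229, 272, 39, 36, 321], [247.8, 289.1])]
scene [([268, 166, 101, 78, 4333], [316.4, 201.4]), ([237, 192, 27, 38, 501], [249.7, 209.6]), ([219, 225, 21, 22, 371], [228.7, 235.3]), ([193, 244, 23, 24, 420], [203.8, 255.4]), ([224, 255, 23, 25, 450], [234.9, 266.8]), ([297, 264, 61, 14, 473], [326.7, 270.4]), ([247, 273, 51, 42, 1007], [275.5, 294.0]), ([189, 285, 25, 27, 526], [200.8, 298.2])]
[[638. 264.  32.]
 [643. 174.  32.]
 [556. 247.  32.]
 [533. -92.  32.]
 [439. 257.  32.]
 [531.  56.  32.]]
```

View pics/tz.png

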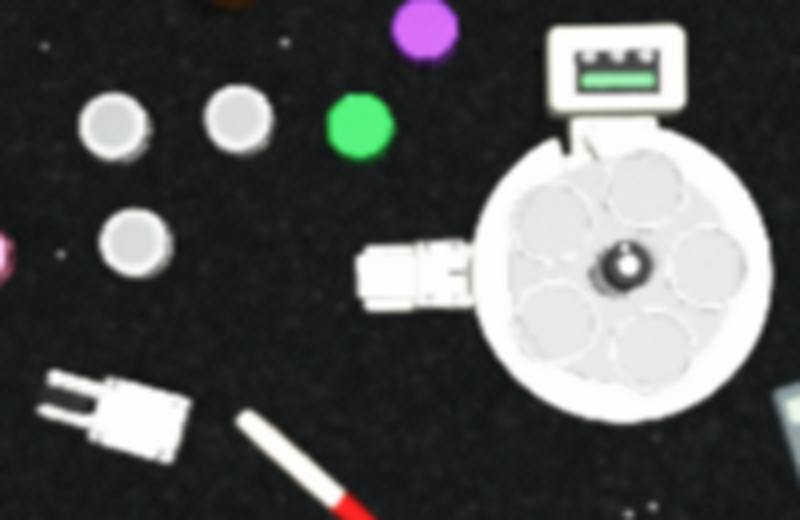

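View pics/sz.png

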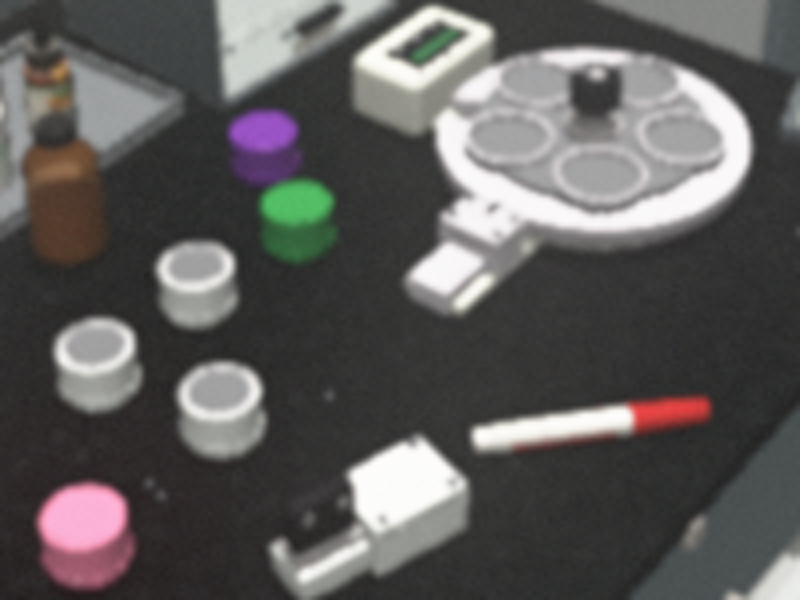

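Three white cups are present. The key sits in the holder at lower left with its black grip toward +y. The bracket points toward +y and the notch looks to be near top-zoom (575,150), just left of the drive unit. Next I'll measure all of these.

```bash
cat >> h.py <<'E'
def up(c,x0,y0,x1,y1,f=6):
    return cv2.resize(c["img"][y0:y1,x0:x1],None,fx=f,fy=f,interpolation=cv2.INTER_CUBIC)
def topix(p,x0,y0,f=6): return (np.array(p,float)+0.5)/f-0.5+[x0,y0]
def window(c,cx,cy,r=13,f=6):
    "centre of the grey window enclosed by the white rim of a cup lid near pixel"
    x0,y0=int(cx)-r,int(cy)-r; g=cv2.cvtColor(up(c,x0,y0,x0+2*r,y0+2*r,f),cv2.COLOR_RGB2GRAY)
    best=None
    for th in range(120,252,4):
        cs,h=cv2.findContours((g>th).astype(np.uint8),cv2.RETR_CCOMP,cv2.CHAIN_APPROX_NONE)
        if h is None: continue
        for k,ct in enumerate(cs):
            if h[0][k][3]>=0 and len(ct)>20:
                A=cv2.contourArea(ct); e=cv2.fitEllipse(ct)
                if best is None or A>best[0]: best=(A,topix(e[0],x0,y0,f),np.array(e[1])/f,th)
    return best
E
python3 - <<'E'
from h import *
t=cap("top"); s=cap("scene")
T=[(198,201),(229,199),(203,230)]; S=[(204,252),(229,231),(235,263)]
for a,b in zip(T,S):
    wa=window(t,*a); wb=window(s,*b); print(wa,wb)
    if wa and wb: print("  cup",tri(t,wa[1],s,wb[1]).round(1), ray(t,wa[1],32).round(1))
    # top blob
# knob dark blob in both
def dark(c,x0,y0,x1,y1,th=80):
    g=cv2.cvtColor(up(c,x0,y0,x1,y1),cv2.COLOR_RGB2GRAY); n,l,st,ce=cv2.connectedComponentsWithStats((g<th).astype(np.uint8))
    return [((st[i]/6).round(1).tolist(),topix(ce[i],x0,y0).round(2)) for i in range(1,n) if st[i,4]>100]
print("knob",dark(t,310,222,345,255),dark(s,318,178,342,200))
# plate disc outline
g=cv2.cvtColor(t["img"],cv2.COLOR_RGB2GRAY)
m=(g>110).astype(np.uint8); m=cv2.morphologyEx(m,cv2.MORPH_OPEN,cv2.getStructuringElement(cv2.MORPH_ELLIPSE,(61,61)))
ct=max(cv2.findContours(m,0,1)[0],key=cv2.contourArea); e=cv2.fitEllipse(ct); print("disc",e, ray(t,e[0],28).round(1), (ray(t,np.array(e[0])+[e[1][0]/2,0],28)-ray(t,e[0],28)).round(1))
O=ray(t,e[0],28)[0]
# polar unwrapped views around O
for c in(t,s):
    out=np.zeros((200,720,3),np.uint8); A=np.deg2rad(np.arange(720)/2)
    rows=[]
    for r in np.arange(20,120,1.0):
        z=28 if r>95 else 34
        uv=proj(c,np.c_[O[0]+r*np.cos(A),O[1]+r*np.sin(A),np.full(720,z)]).astype(np.float32)
        rows.append(cv2.remap(c["img"],uv[None,:,0],uv[None,:,1],cv2.INTER_CUBIC)[0])
    im=np.array(rows); im=cv2.resize(im,(720,250))
    im=np.clip((im.astype(float)-100)*255/155,0,255).astype(np.uint8) 
    cv2.imwrite(f"/tmp/pol_{c['n']}.png",im[:,:,::-1])
cv2.imwrite("pics/pol.png",np.vstack([cv2.imread("/tmp/pol_top.png"),cv2.imread("/tmp/pol_scene.png")]))
E
```

```text
(3590.5, array([197.54115931, 200.64778646]), array([11.12841543, 11.42041524]), 228) (3000.5, array([203.08090337, 250.85250219]), array([ 8.0636603 , 13.23984019]), 172)
  cup [[642.8 266.5  30.1]] [[641.9 265.7  32. ]]
(3765.5, array([228.88920848, 198.85201391]), array([11.36034266, 11.77543767]), 232) (2239.0, array([228.40182114, 230.78877258]), array([ 6.62849744, 12.02916336]), 168)
  cup [[646.9 177.6  30.4]] [[646.2 177.   32. ]]
(3875.5, array([202.8639946 , 229.77726873]), array([11.56538391, 11.88433329]), 232) (3322.5, array([234.33454005, 262.23207855]), array([ 8.6681544 , 13.61401367]), 172)
  cup [[559.8 250.5  30. ]] [[559.1 249.8  32. ]]
knob [([10.7, 10.8, 11.2, 9.7, 206.8], array([324.33, 237.95]))] [([5.2, 5.0, 11.5, 11.5, 577.2], array([328.41, 188.54]))]
disc ((468.21722412109375, 322.0785217285156), (174.82484436035156, 209.2510986328125), 47.03744888305664) [[ 299.8 -477.9   28. ]] [[  -1.6 -237.2    0. ]]
```

View pics/pol.png

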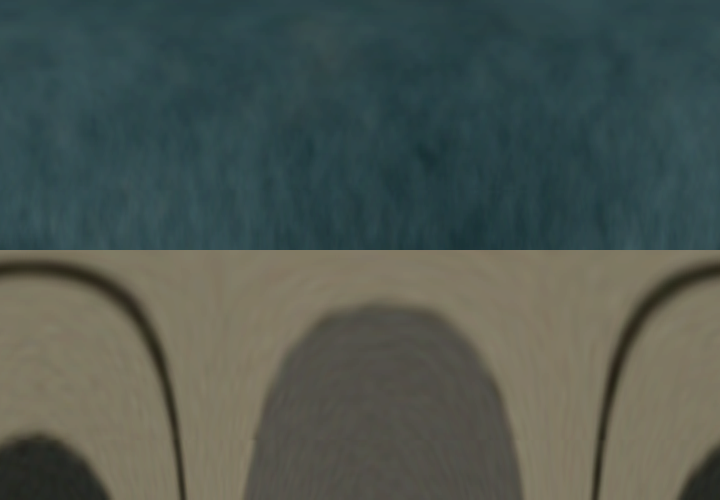

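That picture shows the floor and arm instead of the changer, because the disc fit picked the wrong blob. I'll restrict the region and redo it.

```bash
python3 - <<'E'
from h import *
t=cap("top"); s=cap("scene")
g=cv2.cvtColor(t["img"],cv2.COLOR_RGB2GRAY); m=np.zeros_like(g); m[185:300,250:380]=(g[185:300,250:380]>120)
K=cv2.getStructuringElement(cv2.MORPH_ELLIPSE,(51,51)); m=cv2.morphologyEx(m,cv2.MORPH_CLOSE,np.ones((9,9),np.uint8)); m=cv2.morphologyEx(m,cv2.MORPH_OPEN,K)
ct=max(cv2.findContours(m,0,1)[0],key=cv2.contourArea); e=cv2.fitEllipse(ct); O=ray(t,e[0],28)[0]
print("disc",e,O.round(1),(ray(t,np.array(e[0])+[e[1][0]/2,0],28)-O).round(1))
print("knob tri",tri(t,[325.3,237],s,[328.4,188.5]))
rowsets=[]
for c in(t,s):
    A=np.deg2rad(np.arange(720)/2); rows=[]
    for r in np.arange(20,120,1.0):
        z=28 if r>95 else 34
        uv=proj(c,np.c_[O[0]+r*np.cos(A),O[1]+r*np.sin(A),np.full(720,z)]).astype(np.float32)
        rows.append(cv2.remap(c["img"],uv[None,:,0],uv[None,:,1],cv2.INTER_CUBIC)[0])
    im=cv2.resize(np.array(rows),(720,250)); lo=150 if c is t else 60
    rowsets.append(np.clip((im.astype(float)-lo)*255/(255-lo),0,255).astype(np.uint8))
cv2.imwrite("pics/pol2.png",np.vstack(rowsets)[:,:,::-1])
# holder & bracket crops
a=cv2.resize(up(t,170,255,225,292,7),(385,259)); b=cv2.resize(up(t,255,170,345,260,4),(360,360)); c=cv2.resize(up(s,240,265,305,320,6),(390,330))
W=np.zeros((600,800,3),np.uint8); W[:259,:385]=a; W[:360,400:760]=b; W[265:595,:390]=c
cv2.imwrite("pics/det.png",W[:,:,::-1])
E
```

```text
disc ((324.7185974121094, 236.87777709960938), (74.24503326416016, 76.47197723388672), 166.35142517089844) [536.4 -91.6  28. ] [[  -0.9 -103.8    0. ]]
knob tri [[534.44233516 -89.75841197  57.64553205]]
```

View pics/pol2.png

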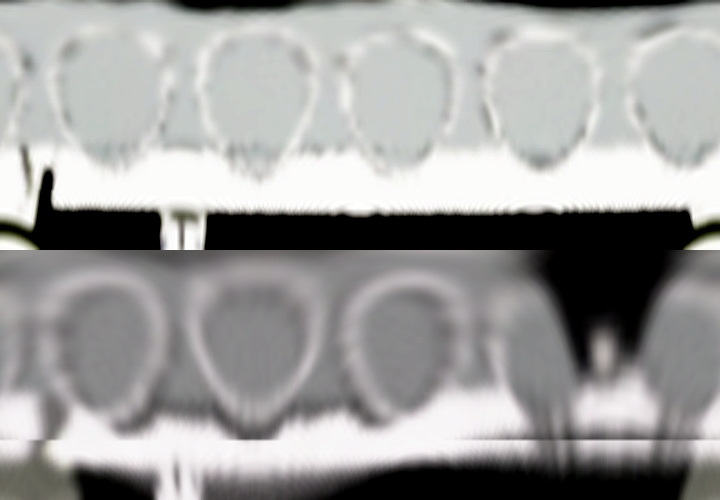

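View pics/det.png

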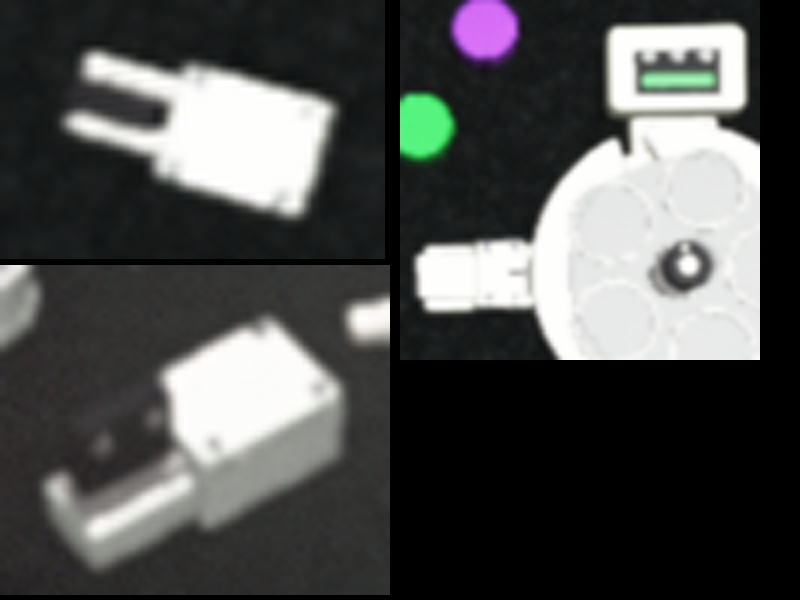

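Polar view (column = 2×degrees): the rings are at about 56, 129, 201, 272 and 344°, the bracket is at about 92°, and the notch is at about 18–20°, midway between two rings. The detail view shows the holder with its mouth and black grip to the left (+y) and the body on the right. Now the exact holder and bracket axes.

```bash
python3 - <<'E'
from h import *
t=cap("top"); s=cap("scene")
print("cam top",(-t["R"].T@t["t"]).round(),"scene",(-s["R"].T@s["t"]).round())
def body(c,x0,y0,x1,y1,k,z,th=130):
    g=cv2.cvtColor(up(c,x0,y0,x1,y1,8),cv2.COLOR_RGB2GRAY); m=(g>th).astype(np.uint8)
    mo=cv2.morphologyEx(m,cv2.MORPH_OPEN,cv2.getStructuringElement(cv2.MORPH_ELLIPSE,(k,k)))
    ct=max(cv2.findContours(mo,0,1)[0],key=cv2.contourArea); r=cv2.minAreaRect(ct)
    b=ray(c,topix(cv2.boxPoints(r),x0,y0,8),z); return b
b=body(t,165,250,230,300,89,34.5); print("holder body",b.round(1).tolist(),"c",b.mean(0).round(1),"sides",np.linalg.norm(b[1]-b[0]),np.linalg.norm(b[2]-b[1]))
# grip: dark between bars; whole outline incl. tongue
g=cv2.cvtColor(up(t,165,250,230,300,8),cv2.COLOR_RGB2GRAY); m=(g>110).astype(np.uint8)
ct=max(cv2.findContours(cv2.morphologyEx(m,cv2.MORPH_CLOSE,np.ones((75,75),np.uint8)),0,1)[0],key=cv2.contourArea); r=cv2.minAreaRect(ct)
o=ray(t,topix(cv2.boxPoints(r),165,250,8),30); print("holder whole",o.round(1).tolist(),o.mean(0).round(1))
# line profile edges : tongue bars in bench-plane rows: for each column, extents
def edges(x0,y0,x1,y1,th=120):
    g=cv2.cvtColor(up(t,x0,y0,x1,y1,8),cv2.COLOR_RGB2GRAY); res=[]
    for col in range(4,g.shape[1],16):
        r=np.where(g[:,col]>th)[0]
        if len(r): res.append((topix([col,r[0]],x0,y0,8),topix([col,r[-1]],x0,y0,8)))
    return np.array(res)
E=edges(256,222,288,256); 
a=ray(t,E[:,0],30); bb=ray(t,E[:,1],30); print("bracket edges y,xhi,xlo,mid"); print(np.c_[a[:,1],a[:,0],bb[:,0],(a[:,0]+bb[:,0])/2].round(1))
# drive unit
d=body(t,300,170,350,215,121,46); print("drive",d.round(1).tolist(),d.mean(0).round(1))
E
```

```text
cam top [ 431.   44. 1369.] scene [  6. 779. 735.]
holder body [[420.9, 282.2, 34.5], [467.0, 269.1, 34.5], [448.5, 207.0, 34.5], [402.6, 220.4, 34.5]] c [434.8 244.7  34.5] sides 47.91123922608243 64.741393421544
holder whole [[430.3, 319.3, 30.0], [477.9, 306.4, 30.0], [449.2, 207.2, 30.0], [401.9, 220.5, 30.0]] [439.8 263.4  30. ]
bracket edges y,xhi,xlo,mid
[[ 89.4 550.  516.3 533.1]
 [ 83.8 554.8 508.6 531.7]
 [ 78.2 555.1 508.2 531.7]
 [ 72.5 555.1 508.1 531.6]
 [ 66.9 555.4 508.1 531.7]
 [ 61.3 555.3 508.  531.7]
 [ 55.7 555.3 508.7 532. ]
 [ 50.1 556.6 510.7 533.7]
 [ 44.5 556.9 510.7 533.8]
 [ 38.9 557.6 510.6 534.1]
 [ 33.3 557.9 510.2 534.1]
 [ 27.6 558.2 509.8 534. ]
 [ 22.  558.1 510.1 534.1]
 [ 16.4 556.3 510.1 533.2]]
drive [[659.8, -22.2, 46.0], [658.4, -161.5, 46.0], [596.8, -159.7, 46.0], [598.1, -21.3, 46.0]] [628.3 -91.2  46. ]
```

```bash
cat >> h.py <<'E'
def rel(P,yaw=None,st=None):
    "shift in tool axes (m) and roll (deg) from measured pose to TCP at P, tool y along world angle yaw (mod 180)"
    st=st or observe(); R=cv2.Rodrigues(np.array(st["tcp_rot"],float))[0]
    d=R.T@(np.array(P,float)-st["ee_pos"])/1000
    y=np.degrees(np.arctan2(R[1,1],R[0,1])); roll=0 if yaw is None else -((yaw-y+90)%180-90)
    print("t",round(st["t"],2),"pos",st["ee_pos"].round(1),"yaw",round(y,1),"q6",round(st["qpos"][5],2),"tilt",R[2,2].round(4),"->shift",d.round(4),"roll",round(roll,1))
E
python3 - <<'E'
from h import *
t=cap("top"); s=cap("scene")
gt=[186.9,269.9]; print("grip top ray z58",ray(t,gt,58).round(1), "scene pred of it",proj(s,ray(t,gt,58)).round(1),tri(t,gt,s,[259,291.5]).round(1))
def rows(x0,y0,x1,y1,th):
    g=cv2.cvtColor(up(t,x0,y0,x1,y1,8),cv2.COLOR_RGB2GRAY); m=(g>th); xs=np.where(m.mean(0)>.5)[0]; ys=np.where(m.mean(1)>.5)[0]
    return topix([[xs[0],ys[0]],[xs[-1],ys[-1]]],x0,y0,8)
dr=rows(300,172,350,198,120); print("drive",dr,ray(t,dr,46).round(1))
# dark grip blob in top
g=cv2.cvtColor(up(t,178,260,200,280,8),cv2.COLOR_RGB2GRAY)
st=observe()
rel([536,-91,180],None)
for y in(0,90): rel([536,-91,180],y)
E
```

```text
grip top ray z58 [[447.3 288.3  58. ]] scene pred of it [[261.9 285.5]] [[449.2 292.4  42.5]]
drive [[306.4375 175.9375]
 [340.9375 197.4375]] [[ 706.9  -42.2   46. ]
 [ 644.9 -137.4   46. ]]
t 0.6 pos [ 208.5 -508.9  253.3] yaw -67.7 q6 1.42 tilt -1.0 ->shift [ 0.4615 -0.2626  0.0733] roll 0
t 0.6 pos [ 208.5 -508.9  253.3] yaw -67.7 q6 1.42 tilt -1.0 ->shift [ 0.4615 -0.2626  0.0733] roll -67.7
t 0.6 pos [ 208.5 -508.9  253.3] yaw -67.7 q6 1.42 tilt -1.0 ->shift [ 0.4615 -0.2626  0.0733] roll 22.3
```

>>> {"method": "jog_arm", "body": {
  "plan": [0.04,-0.023,0,0,0.0854,0.08,-0.046,0,0,0.0854,0.12,-0.068,0,0,0.0854,0.16,-0.091,0,0,0.0854,0.2,-0.114,0,0,0.0854,0.24,-0.137,0,0,0.0854,0.28,-0.159,0,0,0.0854,0.32,-0.182,0.02,0,0.0854,0.355,-0.202,0.035,0,0.0854,0.39,-0.222,0.05,0,0.0854,0.425,-0.242,0.06,0,0.0854,0.4615,-0.2626,0.0733,0,0.0854]
}}

```text
t: 1.6
ee_pos: [512.1, -120.7, 192.0]
tcp_rot: [3.082, 0.607, 0.001]
contact_force: [0.0, -1.7, 0.2]
grip_width: 85.5
finger_force: 0.0
```

```bash
python3 - <<'E'
from h import *
for y in(0,20,90): rel([536.2,-91.8,67],y)
print(observe()["qpos"].round(2))
E
```

```text
t 1.6 pos [ 512.1 -120.7  192. ] yaw -67.7 q6 2.36 tilt -1.0 ->shift [ 0.0332 -0.0177  0.125 ] roll -67.7
t 1.6 pos [ 512.1 -120.7  192. ] yaw -67.7 q6 2.36 tilt -1.0 ->shift [ 0.0332 -0.0177  0.125 ] roll -87.7
t 1.6 pos [ 512.1 -120.7  192. ] yaw -67.7 q6 2.36 tilt -1.0 ->shift [ 0.0332 -0.0177  0.125 ] roll 22.3
[-0.39  0.24 -0.16  1.17  0.    2.36]
```

>>> {"method": "jog_arm", "body": {
  "plan": [0.0332,-0.0177,0.03,0,0.0854,0.0332,-0.0177,0.06,0,0.0854,0.0332,-0.0177,0.06,0,0.0854,0.0332,-0.0177,0.06,0,0.0854]
}}

```text
t: 1.93
ee_pos: [534.2, -93.1, 131.5]
tcp_rot: [-3.08, -0.608, 0.005]
contact_force: [0.2, -1.1, 0.1]
grip_width: 85.2
finger_force: 0.0
```

```bash
python3 - <<'E'
from h import *
rel([536.2,-91.8,67],0)
E
```

```text
t 1.93 pos [534.2 -93.1 131.5] yaw -67.7 q6 2.42 tilt -1.0 ->shift [ 0.0025 -0.0003  0.0645] roll -67.7
```

>>> {"method": "jog_arm", "body": {
  "plan": [0.002,0,0.035,0,0.0854,0.002,0,0.0645,0,0.0854,0.002,0,0.0645,0,0.0854,0.002,0,0.0645,0,0.02,0.002,0,0.0645,0,0.02,0.002,0,0.0645,0,0.02,0.002,0,0.0645,0,0.02,0.002,0,0.0645,0,0.02,0.002,0,0.0645,0,0.02,0.002,0,0.0645,0,0.02],
  "squeeze": 30
}}

```text
t: 2.77
ee_pos: [537.4, -92.1, 69.8]
tcp_rot: [-3.082, -0.608, -0.004]
contact_force: [-4.1, 5.7, 12.6]
grip_width: 31.4
finger_force: 29.6
```

>>> {"method": "jog_arm", "body": {
  "plan": [0,0,-0.002,-6.5,0.02,0,0,-0.002,-13,0.02,0,0,-0.002,-19.5,0.02,0,0,-0.002,-26,0.02,0,0,-0.002,-32.5,0.02,0,0,-0.002,-39,0.02,0,0,-0.002,-45.5,0.02,0,0,-0.002,-52,0.02,0,0,-0.002,-58.5,0.02,0,0,-0.002,-65,0.02,0,0,-0.002,-71,0.02,0,0,-0.002,-71,0.02]
}}

```text
t: 3.77
ee_pos: [536.3, -91.6, 70.0]
tcp_rot: [-2.147, -2.29, -0.002]
contact_force: [-1.7, 6.5, -2.4]
grip_width: 31.4
finger_force: 35.0
```

>>> {"method": "jog_arm", "body": {
  "plan": [0,0,0,0,0.02,0,0,0,0,0.02,0,0,0,0,0.05,0,0,0,0,0.0854,0,0,0,0,0.0854,0,0,0,0,0.0854,0,0,0,0,0.0854,0,0,-0.03,0,0.0854,0,0,-0.07,0,0.0854,0,0,-0.11,0,0.0854,0,0,-0.15,0,0.0854]
}}

```text
t: 4.68
ee_pos: [536.6, -92.8, 221.7]
tcp_rot: [-2.157, -2.284, 0.0]
contact_force: [1.9, -1.1, -0.5]
grip_width: 85.8
finger_force: 0.0
```

```bash
python3 - <<'E'
from h import *
rel([448.5,293,130],-16.3)
print(observe()["qpos"].round(2))
E
```

```text
t 4.68 pos [536.6 -92.8 221.7] yaw 3.3 q6 1.19 tilt -1.0 ->shift [ 0.3902 -0.0659  0.0917] roll 19.6
[-0.33  0.26 -0.06  1.25 -0.    1.19]
```

>>> {"method": "jog_arm", "body": {
  "plan": [0.039,-0.0066,0,2,0.06,0.078,-0.013,0,4,0.06,0.117,-0.02,0,6,0.06,0.156,-0.026,0,8,0.06,0.195,-0.033,0,10,0.06,0.234,-0.04,0.01,12,0.06,0.273,-0.046,0.02,14,0.06,0.312,-0.053,0.035,16,0.06,0.351,-0.059,0.05,18,0.06,0.3902,-0.0659,0.06,19.6,0.06,0.3902,-0.0659,0.07,19.6,0.06,0.3902,-0.0659,0.07,19.6,0.06]
}}

```text
t: 5.68
ee_pos: [447.4, 294.4, 147.9]
tcp_rot: [-2.51, -1.888, 0.005]
contact_force: [0.3, 0.4, 0.1]
grip_width: 59.9
finger_force: 0.0
```

```bash
python3 - <<'E'
from h import *
rel([448.5,293,52],-16.3)
t=cap("top"); s=cap("scene"); O=np.array([536.2,-91.8])
W=[]
for c in(t,s):
    A=np.deg2rad(np.arange(720)/2); rows=[]
    for r in np.arange(20,190,1.0):
        z=28 if r>95 else 34
        uv=proj(c,np.c_[O[0]+r*np.cos(A),O[1]+r*np.sin(A),np.full(720,z)]).astype(np.float32)
        rows.append(cv2.remap(c["img"],uv[None,:,0],uv[None,:,1],cv2.INTER_CUBIC)[0])
    im=cv2.resize(np.array(rows),(720,290)); lo=150 if c is t else 60
    W.append(np.clip((im.astype(float)-lo)*255/(255-lo),0,255).astype(np.uint8))
cv2.imwrite("pics/pol3.png",np.vstack(W)[:,:,::-1])
# ring phase: 5-fold harmonic of ring-brightness at r=60 band
g=cv2.cvtColor(t["img"],cv2.COLOR_RGB2GRAY)
cv2.imwrite("pics/s3.png",np.hstack([up(s,270,165,370,245,4),up(s,235,255,335,335,4)])[:,:,::-1])
E
```

```text
t 5.68 pos [447.4 294.4 147.9] yaw -16.1 q6 2.28 tilt -1.0 ->shift [-0.0008  0.0017  0.0959] roll 0.2
```

View pics/pol3.png

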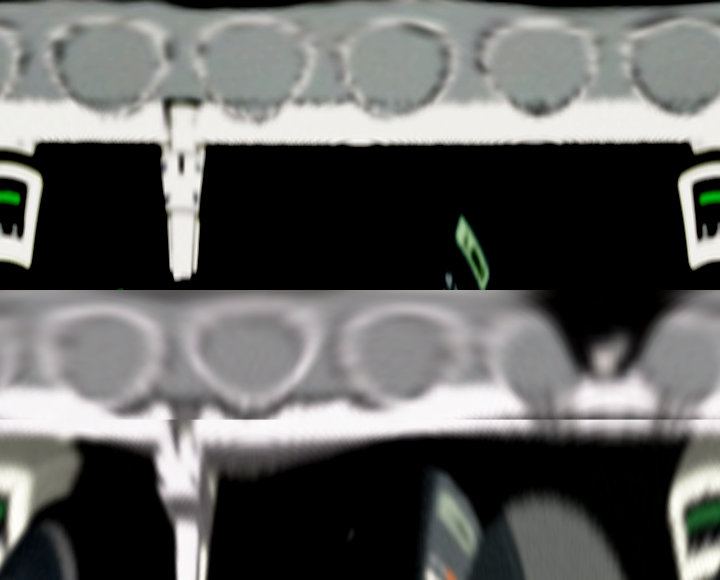

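View pics/s3.png

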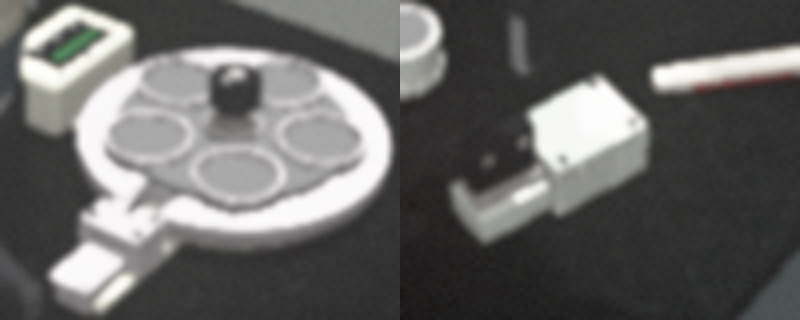

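The notch is at about 91°, under the bracket direction (91°), and the key is still in its holder. Going down to grip the key.

>>> {"method": "jog_arm", "body": {
  "plan": [-0.0008,0.0017,0.03,0,0.045,-0.0008,0.0017,0.06,0,0.045,-0.0008,0.0017,0.085,0,0.045,-0.0008,0.0017,0.0945,0,0.045,-0.0008,0.0017,0.0945,0,0.045,-0.0008,0.0017,0.0945,0,0.005,-0.0008,0.0017,0.0945,0,0.005,-0.0008,0.0017,0.0945,0,0.005,-0.0008,0.0017,0.0945,0,0.005,-0.0008,0.0017,0.0945,0,0.005,-0.0008,0.0017,0.0945,0,0.005,-0.0008,0.0017,0.0945,0,0.005],
  "squeeze": 40
}}

```text
t: 6.78
ee_pos: [451.5, 291.8, 57.1]
tcp_rot: [2.513, 1.882, 0.005]
contact_force: [-0.0, -2.1, 8.5]
grip_width: 13.1
finger_force: 39.9
```

```bash
python3 - <<'E'
from h import *
s=observe(); print(s["contact_force"],s["ft_torque"],s["dq"].round(3))
rel([448.5,293,52],-16.3)
t=cap("top");s=observe(); print(s["ee_pos"],s["contact_force"])
E
```

```text
[-2.29122691e-03 -2.13972793e+00  8.51847968e+00] [-0.4323904  -0.1091082  -0.04006851] [-0.001  0.001 -0.     0.001 -0.    -0.002]
t 6.78 pos [451.5 291.8  57.1] yaw -16.3 q6 2.27 tilt -1.0 ->shift [ 0.0003 -0.0032  0.0051] roll -0.0
[451.4640961  291.83622778  57.13895236] [ 1.35632025 -3.06921743  6.11417591]
```

>>> {"method": "jog_arm", "body": {
  "plan": [0.01,0,-0.001,0,0.005,0.025,0,-0.001,0,0.005,0.04,0,-0.001,0,0.005,0.055,0,-0.001,0,0.005,0.07,0,-0.001,0,0.005,0.08,0,-0.005,0,0.005,0.085,0,-0.03,0,0.005,0.085,0,-0.06,0,0.005,0.085,0,-0.09,0,0.005,0.085,0,-0.1,0,0.005,0.085,0,-0.1,0,0.005]
}}

```text
t: 7.75
ee_pos: [475.4, 374.4, 158.7]
tcp_rot: [2.513, 1.884, 0.009]
contact_force: [-0.0, -0.0, -2.0]
grip_width: 13.1
finger_force: 39.3
```

```bash
python3 - <<'E'
from h import *
a=np.deg2rad(90.8); u=np.array([np.cos(a),np.sin(a)]); O=np.array([536.2,-91.8])
for r in(162,235): print(r,(O+u*r).round(1))
P=O+u*262
rel([*P,150],0.8)
c=cap("scene"); cv2.imwrite("pics/s4.png",cv2.resize(c["img"][100:330,170:400],None,fx=2.6,fy=2.6)[:,:,::-1])
E
```

```text
162 [533.9  70.2]
235 [532.9 143.2]
t 7.75 pos [475.4 374.4 158.7] yaw -16.3 q6 2.38 tilt -1.0 ->shift [-0.18    0.1122  0.0083] roll -17.1
```

View pics/s4.png

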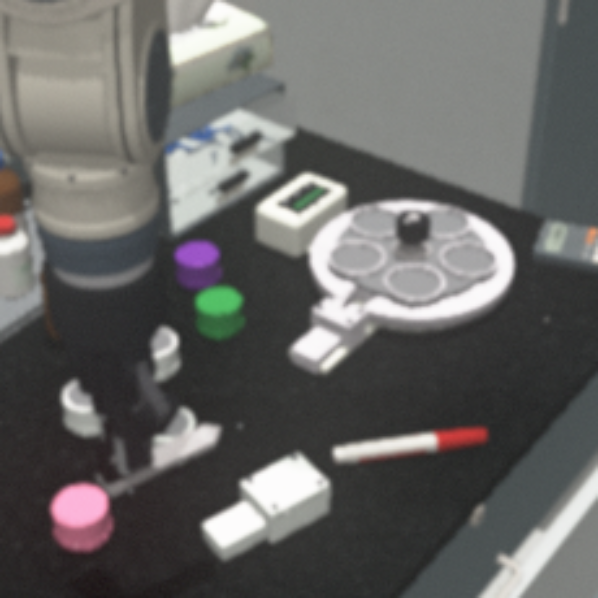

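```bash
python3 - <<'E'
from h import *
s=observe(); p=s["ee_pos"]; h=np.deg2rad(-16.3); d=np.array([np.sin(-h),np.cos(h)])
T=[*(p[:2]-78*d),p[2]-38.6+3]; c=cap("scene"); t=cap("top")
print("tip pred",np.round(T,1),proj(c,T),proj(t,T),"grip",proj(t,p))
a=np.deg2rad(90.8); u=np.array([np.cos(a),np.sin(a)]); O=np.array([536.4,-91.8])
rel([*(O+u*248),120],0.8)
E
```

```text
tip pred [452.7 298.9 120.8] [[255.12185522 264.52766656]] [[178.3386362  267.55571291]] grip [[146.06987026 258.87060308]]
t 7.9 pos [473.7 373.  154. ] yaw -16.3 q6 2.38 tilt -1.0 ->shift [-0.1914  0.1179  0.0341] roll -17.1
```

>>> {"method": "jog_arm", "body": {
  "plan": [-0.03,0.019,0.004,-3,0.005,-0.06,0.038,0.01,-6,0.005,-0.09,0.056,0.015,-9,0.005,-0.12,0.075,0.02,-12,0.005,-0.15,0.094,0.025,-15,0.005,-0.18,0.111,0.034,-17.1,0.005,-0.1914,0.1179,0.034,-17.1,0.005,-0.1914,0.1179,0.034,-17.1,0.005,-0.1914,0.1179,0.034,-17.1,0.005]
}}

```text
t: 8.65
ee_pos: [533.2, 155.9, 120.2]
tcp_rot: [-2.208, -2.232, 0.002]
contact_force: [0.2, -0.3, -1.3]
grip_width: 13.3
finger_force: 39.2
```

```bash
python3 - <<'E'
from h import *
a=np.deg2rad(90.8); u=np.array([np.cos(a),np.sin(a)]); O=np.array([536.4,-91.8])
rel([*(O+u*236),62],0.8)
c=cap("scene"); t=cap("top"); p=observe()["ee_pos"]
print("tip px",proj(c,[*(p[:2]-78*u),p[2]-35.6]),proj(t,[*(p[:2]-78*u),p[2]-35.6]))
cv2.imwrite("pics/s5.png",np.hstack([up(c,255,165,355,265,4),up(t,235,190,335,290,4)])[:,:,::-1])
E
```

```text
t 8.65 pos [533.2 155.9 120.2] yaw 0.6 q6 1.69 tilt -1.0 ->shift [-0.0118 -0.0001  0.0582] roll -0.2
tip px [[290.11151577 210.42441091]] [[263.16959939 236.55449375]]
```

View pics/s5.png

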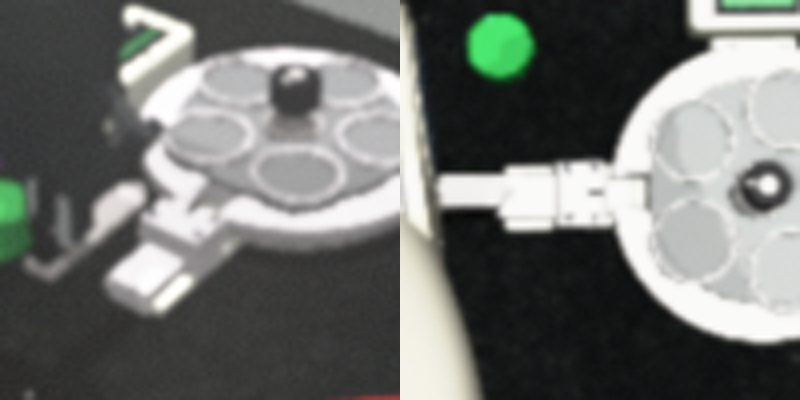

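The blade (right panel, mid row about 190, about 197 after parallax) lines up with the tongue (about 197), and the tip is over the tongue. Lowering.

>>> {"method": "jog_arm", "body": {
  "plan": [-0.0118,0,0.03,0,0.005,-0.0118,0,0.05,0,0.005,-0.0118,0,0.0585,0,0.005,-0.0118,0,0.0605,0,0.005,-0.0118,0,0.062,0,0.005,-0.0118,0,0.062,0,0.005]
}}

```text
t: 9.25
ee_pos: [534.2, 145.4, 60.0]
tcp_rot: [2.205, 2.237, 0.001]
contact_force: [-0.1, -0.4, -1.9]
grip_width: 13.2
finger_force: 39.3
```

>>> {"method": "jog_arm", "body": {
  "plan": [0,0,0.002,0,0.005,0,0,0.0025,0,0.005,-0.005,0,0.0025,0,0.005,-0.012,0,0.0025,0,0.005,-0.02,0,0.0025,0,0.005,-0.02,0,0.0025,0,0.005]
}}

```text
t: 9.75
ee_pos: [534.2, 123.0, 57.0]
tcp_rot: [2.207, 2.235, -0.0]
contact_force: [0.2, -0.3, -0.4]
grip_width: 13.1
finger_force: 39.5
```

>>> {"method": "jog_arm", "body": {
  "plan": [-0.006,0,0,0,0.005,-0.012,0,0,0,0.005,-0.018,0,0,0,0.005,-0.024,0,0,0,0.005,-0.03,0,0,0,0.005,-0.036,0,0,0,0.005,-0.04,0,0,0,0.005,-0.04,0,0,0,0.005]
}}

```text
t: 10.42
ee_pos: [534.9, 83.6, 57.1]
tcp_rot: [2.207, 2.235, 0.0]
contact_force: [-0.2, -0.9, 5.3]
grip_width: 13.2
finger_force: 40.3
```

>>> {"method": "jog_arm", "body": {
  "plan": [-0.004,0,0,0,0.005,-0.008,0,0,0,0.005,-0.011,0,0,0,0.005,-0.013,0,0,0,0.005,-0.015,0,0,0,0.005,-0.016,0,0,0,0.005,-0.016,0,0,0,0.005]
}}

```text
t: 11.0
ee_pos: [535.0, 69.2, 57.2]
tcp_rot: [-2.205, -2.236, -0.003]
contact_force: [0.7, 7.9, 5.0]
grip_width: 13.4
finger_force: 40.2
```

>>> {"method": "jog_arm", "body": {
  "plan": [-0.001,0,0,0,0.005,-0.002,0,0,0,0.005,-0.002,0,0,0,0.005]
}}

```text
t: 11.25
ee_pos: [535.0, 69.0, 57.3]
tcp_rot: [-2.202, -2.236, -0.008]
contact_force: [1.0, 16.9, 6.2]
grip_width: 13.0
finger_force: 40.3
```

>>> {"method": "jog_arm", "body": {
  "plan": [0.0015,0,0,0,0.02,0.0015,0,0,0,0.04,0.0015,0,0,0,0.05,0.0015,0,0,0,0.05,0.0015,0,-0.02,0,0.05,0.0015,0,-0.05,0,0.05,0.0015,0,-0.085,0,0.0854,0.0015,0,-0.12,0,0.0854,0.0015,0,-0.12,0,0.0854]
}}

```text
t: 12.0
ee_pos: [537.2, 67.7, 183.1]
tcp_rot: [2.202, 2.231, 0.009]
contact_force: [1.2, -0.2, -0.1]
grip_width: 83.4
finger_force: 0.0
```

```bash
python3 - <<'E'
from h import *
rel([536.4,-91.8,130],90); rel([536.4,-91.8,130],0); print(observe()["qpos"].round(2))
c=cap("scene"); t=cap("top")
cv2.imwrite("pics/s6.png",np.hstack([up(c,255,165,355,265,4),up(t,235,190,335,290,4)])[:,:,::-1])
E
```

```text
t 12.0 pos [537.2  67.7 183.1] yaw 0.8 q6 1.53 tilt -1.0 ->shift [-0.1594 -0.0034  0.0532] roll -89.2
t 12.0 pos [537.2  67.7 183.1] yaw 0.8 q6 1.53 tilt -1.0 ->shift [-0.1594 -0.0034  0.0532] roll 0.8
[-0.03  0.27 -0.15  1.15 -0.    1.53]
```

View pics/s6.png

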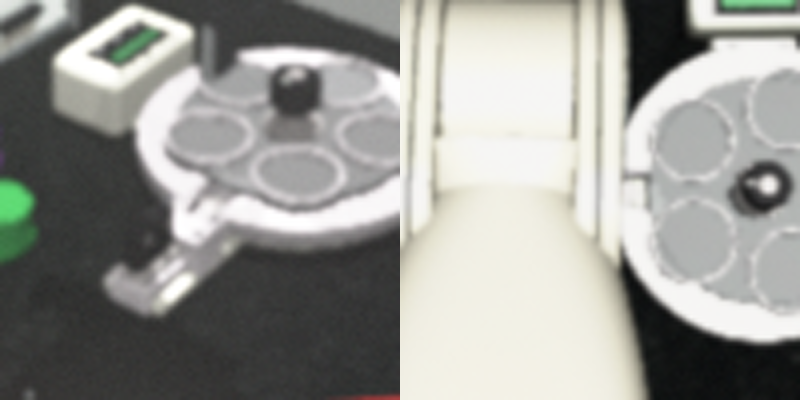

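The blade is home: the grip touches the bracket mouth and the blade is visible in the notch. Next is the knob.

>>> {"method": "jog_arm", "body": {
  "plan": [-0.0133,0,0.004,-7,0.0854,-0.0266,0,0.008,-14,0.0854,-0.04,0,0.012,-21,0.0854,-0.053,-0.001,0.016,-28,0.0854,-0.066,-0.001,0.02,-35,0.0854,-0.08,-0.002,0.024,-42,0.0854,-0.093,-0.002,0.028,-49,0.0854,-0.106,-0.003,0.032,-56,0.0854,-0.12,-0.003,0.036,-63,0.0854,-0.133,-0.0034,0.04,-70,0.0854,-0.146,-0.0034,0.045,-77,0.0854,-0.1594,-0.0034,0.0532,-84,0.0854]
}}

```text
t: 13.1
ee_pos: [532.9, -92.0, 122.1]
tcp_rot: [-0.134, -3.137, -0.0]
contact_force: [0.2, 0.5, 0.9]
grip_width: 85.5
finger_force: 0.0
```

>>> {"method": "jog_arm", "body": {
  "plan": [0,0,0,-7,0.0854,0,0,0,-14,0.0854,0,0,0,-14,0.0854]
}}

```text
t: 13.35
ee_pos: [532.6, -91.6, 121.8]
tcp_rot: [0.248, -3.129, -0.002]
contact_force: [0.2, -0.3, 0.3]
grip_width: 85.1
finger_force: 0.0
```

```bash
python3 - <<'E'
from h import *
rel([536.6,-91.8,67])
E
```

```text
t 13.35 pos [532.6 -91.6 121.8] yaw 99.0 q6 -0.48 tilt -1.0 ->shift [-0.0041 -0.0009  0.0548] roll 0
```

>>> {"method": "jog_arm", "body": {
  "plan": [-0.0041,-0.0009,0.03,0,0.0854,-0.0041,-0.0009,0.0545,0,0.0854,-0.0041,-0.0009,0.0545,0,0.0854,-0.0041,-0.0009,0.0545,0,0.02,-0.0041,-0.0009,0.0545,0,0.02,-0.0041,-0.0009,0.0545,0,0.02,-0.0041,-0.0009,0.0545,0,0.02,-0.0041,-0.0009,0.0545,0,0.02,-0.0041,-0.0009,0.0545,0,0.02,-0.0041,-0.0009,0.0545,0,0.02],
  "squeeze": 40
}}

```text
t: 14.18
ee_pos: [538.4, -92.1, 70.5]
tcp_rot: [-0.239, 3.13, -0.003]
contact_force: [-0.9, -1.9, 6.8]
grip_width: 31.6
finger_force: 39.2
```

>>> {"method": "jog_arm", "body": {
  "plan": [0,0,0,6,0.02,0,0,0,12,0.02,0,0,0,18,0.02,0,0,0,24,0.02,0,0,0,30,0.02,0,0,0,36,0.02,0,0,0,42,0.02,0,0,0,48,0.02,0,0,0,54,0.02,0,0,0,60,0.02,0,0,0,66,0.02,0,0,0,70,0.02]
}}

```text
t: 15.18
ee_pos: [537.4, -93.9, 70.5]
tcp_rot: [1.608, 2.695, -0.007]
contact_force: [-6.4, -11.8, 6.5]
grip_width: 31.7
finger_force: 39.6
```

```bash
python3 - <<'E'
from h import *
rel([536.6,-91.8,67]); print(observe()["ft_torque"],observe()["contact_force"])
E
```

```text
t 15.18 pos [537.4 -93.9  70.5] yaw 28.3 q6 0.75 tilt -1.0 ->shift [0.0023 0.0003 0.0035] roll 0
[-2.44220073  1.46755087  0.13185191] [ -6.39035201 -11.83258102   6.54494731]
```

>>> {"method": "jog_arm", "body": {
  "plan": [0,0,0,6,0.02,0,0,0,12,0.02,0,0,0,18,0.02,0,0,0,24,0.02,0,0,0,30,0.02,0,0,0,36,0.02,0,0,0,42,0.02,0,0,0,48,0.02,0,0,0,54,0.02,0,0,0,59,0.02,0,0,0,63,0.02,0,0,0,63,0.02]
}}

```text
t: 16.18
ee_pos: [535.8, -93.4, 70.4]
tcp_rot: [2.779, 1.459, -0.007]
contact_force: [-13.8, -10.5, 12.2]
grip_width: 31.7
finger_force: 39.4
```

```bash
python3 - <<'E'
from h import *
rel([536.6,-91.8,67]); print(observe()["ft_torque"],observe()["contact_force"])
E
```

```text
t 16.18 pos [535.8 -93.4  70.4] yaw -34.6 q6 1.85 tilt -1.0 ->shift [ 0.0018 -0.0003  0.0034] roll 0
[-1.9607799   2.7124076   0.06226931] [-13.82670062 -10.46203225  12.15287686]
```

>>> {"method": "jog_arm", "body": {
  "plan": [0,0,0,3,0.02,0,0,0,6,0.02,0,0,0,8,0.02,0,0,0,8,0.02]
}}

```text
t: 16.52
ee_pos: [536.9, -92.1, 70.4]
tcp_rot: [2.873, 1.268, -0.002]
contact_force: [-7.7, -2.8, 8.2]
grip_width: 31.5
finger_force: 39.0
```

```bash
python3 - <<'E'
from h import *
rel([536.6,-91.8,67]); print(observe()["ft_torque"],observe()["contact_force"])
E
```

```text
t 16.52 pos [536.9 -92.1  70.4] yaw -42.4 q6 1.99 tilt -1.0 ->shift [ 0.     -0.0004  0.0034] roll 0
[-0.47845117  1.44122591  0.25893618] [-7.73929164 -2.84090314  8.23495142]
```

>>> {"method": "jog_arm", "body": {
  "plan": [0,0,0,3,0.02,0,0,0,6,0.02,0,0,0,8,0.02,0,0,0,8,0.02]
}}

```text
t: 16.85
ee_pos: [538.1, -91.1, 70.4]
tcp_rot: [2.955, 1.067, 0.003]
contact_force: [-1.9, 4.1, 6.9]
grip_width: 31.6
finger_force: 39.6
```

```bash
python3 - <<'E'
from h import *
rel([536.6,-91.8,67]); print(observe()["ft_torque"],observe()["contact_force"])
E
```

```text
t 16.85 pos [538.1 -91.1  70.4] yaw -50.3 q6 2.13 tilt -1.0 ->shift [-0.0016 -0.0004  0.0034] roll 0
[0.72135927 0.28174482 0.4253088 ] [-1.85983165  4.14884413  6.86180386]
```

>>> {"method": "jog_arm", "body": {
  "plan": [0,0,0,3,0.02,0,0,0,6,0.02,0,0,0,8,0.02,0,0,0,8,0.02]
}}

```text
t: 17.18
ee_pos: [538.2, -91.4, 70.2]
tcp_rot: [3.021, 0.859, 0.003]
contact_force: [-1.7, 2.4, 7.0]
grip_width: 31.6
finger_force: 40.6
```

```bash
python3 - <<'E'
from h import *
rel([536.6,-91.8,67]); print(observe()["ft_torque"],observe()["contact_force"])
E
```

```text
t 17.18 pos [538.2 -91.4  70.2] yaw -58.3 q6 2.27 tilt -1.0 ->shift [-0.0016 -0.0005  0.0032] roll 0
[0.48257614 0.17645813 0.43067281] [-1.65646628  2.38864136  6.96500522]
```

>>> {"method": "jog_arm", "body": {
  "plan": [0,0,0,0,0.05,0,0,0,0,0.0854,0,0,0,0,0.0854,0,0,0,0,0.0854,0,0,0,0,0.0854,0,0,-0.03,0,0.0854,0,0,-0.07,0,0.0854,0,0,-0.07,0,0.0854]
}}

```text
t: 17.85
ee_pos: [540.2, -92.4, 145.3]
tcp_rot: [3.017, 0.859, 0.011]
contact_force: [0.3, 0.2, 1.0]
grip_width: 85.7
finger_force: 0.0
```

```bash
python3 - <<'E'
from h import *
rel([535.,69.5,120],0.8)
E
```

```text
t 17.85 pos [540.2 -92.4 145.3] yaw -58.2 q6 2.26 tilt -1.0 ->shift [ 0.0807 -0.1405  0.0248] roll -59.0
```

>>> {"method": "jog_arm", "body": {
  "plan": [0.009,-0.0155,0,-6.5,0.05,0.018,-0.031,0,-13,0.05,0.027,-0.047,0,-20,0.05,0.036,-0.062,0,-26,0.05,0.045,-0.078,0,-33,0.05,0.054,-0.093,0,-39,0.05,0.063,-0.109,0,-46,0.05,0.072,-0.125,0.01,-52,0.05,0.0807,-0.1405,0.02,-59,0.05,0.0807,-0.1405,0.0248,-59,0.05,0.0807,-0.1405,0.0248,-59,0.05]
}}

```text
t: 18.77
ee_pos: [531.8, 70.9, 113.3]
tcp_rot: [-2.206, -2.235, 0.002]
contact_force: [0.9, 0.3, -0.5]
grip_width: 50.1
finger_force: 0.0
```

```bash
python3 - <<'E'
from h import *
rel([535.,69.5,54],0.8)
E
```

```text
t 18.77 pos [531.8  70.9 113.3] yaw 0.8 q6 1.53 tilt -1.0 ->shift [-0.0014  0.0033  0.0592] roll -0.0
```

>>> {"method": "jog_arm", "body": {
  "plan": [-0.0014,0.0033,0.03,0,0.05,-0.0014,0.0033,0.05,0,0.05,-0.0014,0.0033,0.0585,0,0.05,-0.0014,0.0033,0.0585,0,0.05,-0.0014,0.0033,0.0585,0,0.005,-0.0014,0.0033,0.0585,0,0.005,-0.0014,0.0033,0.0585,0,0.005,-0.0014,0.0033,0.0585,0,0.005,-0.0014,0.0033,0.0585,0,0.005,-0.0014,0.0033,0.0585,0,0.005],
  "squeeze": 40
}}

```text
t: 19.6
ee_pos: [536.6, 68.8, 57.2]
tcp_rot: [2.205, 2.235, 0.002]
contact_force: [-0.2, -2.0, 6.0]
grip_width: 13.4
finger_force: 40.2
```

>>> {"method": "jog_arm", "body": {
  "plan": [0.01,0,-0.0005,0,0.005,0.025,0,-0.001,0,0.005,0.04,0,-0.001,0,0.005,0.055,0,-0.001,0,0.005,0.07,0,-0.002,0,0.005,0.08,0,-0.006,0,0.005,0.085,0,-0.03,0,0.005,0.085,0,-0.06,0,0.005,0.085,0,-0.08,0,0.005,0.085,0,-0.08,0,0.005]
}}

```text
t: 20.43
ee_pos: [536.3, 154.7, 140.4]
tcp_rot: [2.203, 2.234, 0.008]
contact_force: [-0.1, 0.4, -1.5]
grip_width: 13.5
finger_force: 39.3
```

```bash
python3 - <<'E'
from h import *
d=np.array([np.sin(np.deg2rad(16.3)),np.cos(np.deg2rad(16.3))]); H=np.array([451.5,291.8])
print((H+85*d).round(1))
rel([*(H+85*d),137],-16.3)
E
```

```text
[475.4 373.4]
t 20.43 pos [536.3 154.7 140.4] yaw 0.8 q6 1.69 tilt -1.0 ->shift [ 0.2195 -0.0579  0.0032] roll 17.1
```

>>> {"method": "jog_arm", "body": {
  "plan": [0.03,-0.008,0,2.3,0.005,0.06,-0.016,0,4.6,0.005,0.09,-0.024,0,7,0.005,0.12,-0.032,0,9.3,0.005,0.15,-0.04,0,11.6,0.005,0.18,-0.048,0,14,0.005,0.2,-0.053,0,15.6,0.005,0.2195,-0.0579,0,17.1,0.005,0.2195,-0.0579,0,17.1,0.005,0.2195,-0.0579,0,17.1,0.005]
}}

```text
t: 21.27
ee_pos: [472.9, 373.5, 135.1]
tcp_rot: [-2.512, -1.886, 0.002]
contact_force: [-0.7, -0.4, -1.7]
grip_width: 13.2
finger_force: 39.2
```

```bash
python3 - <<'E'
from h import *
d=np.array([np.sin(np.deg2rad(16.3)),np.cos(np.deg2rad(16.3))]); H=np.array([451.5,291.8])
rel([*(H+75*d),63],-16.3)
E
```

```text
t 21.27 pos [472.9 373.5 135.1] yaw -16.2 q6 2.38 tilt -1.0 ->shift [-0.0093  0.0024  0.0721] roll 0.1
```

>>> {"method": "jog_arm", "body": {
  "plan": [-0.0093,0.0024,0.03,0,0.005,-0.0093,0.0024,0.055,0,0.005,-0.0093,0.0024,0.067,0,0.005,-0.0093,0.0024,0.072,0,0.005,-0.0093,0.0024,0.072,0,0.005,-0.0093,0.0024,0.072,0,0.005]
}}

```text
t: 21.77
ee_pos: [473.8, 362.7, 64.3]
tcp_rot: [2.515, 1.883, 0.0]
contact_force: [-0.1, -0.9, -1.0]
grip_width: 13.5
finger_force: 39.2
```

```bash
python3 - <<'E'
from h import *
d=np.array([np.sin(np.deg2rad(16.3)),np.cos(np.deg2rad(16.3))]); H=np.array([451.5,291.8])
rel([*(H+75*d),57.5],-16.3);rel([*(H+55*d),57.5],-16.3)
E
```

```text
t 21.77 pos [473.8 362.7  64.3] yaw -16.4 q6 2.37 tilt -1.0 ->shift [ 0.0007 -0.0015  0.0068] roll -0.1
t 21.77 pos [473.8 362.7  64.3] yaw -16.4 q6 2.37 tilt -1.0 ->shift [-0.0193 -0.0015  0.0068] roll -0.1
```

>>> {"method": "jog_arm", "body": {
  "plan": [0,-0.0015,0.004,0,0.005,0,-0.0015,0.0068,0,0.005,0,-0.0015,0.0068,0,0.005,-0.006,-0.0015,0.0068,0,0.005,-0.013,-0.0015,0.0068,0,0.005,-0.02,-0.0015,0.0068,0,0.005,-0.026,-0.0015,0.0068,0,0.005,-0.026,-0.0015,0.0068,0,0.005]
}}

```text
t: 22.43
ee_pos: [464.1, 337.2, 57.2]
tcp_rot: [2.515, 1.882, -0.001]
contact_force: [-0.4, 0.2, -1.6]
grip_width: 13.3
finger_force: 39.3
```

>>> {"method": "jog_arm", "body": {
  "plan": [-0.006,0,0,0,0.005,-0.012,0,0,0,0.005,-0.018,0,0,0,0.005,-0.024,0,0,0,0.005,-0.03,0,0,0,0.005,-0.036,0,0,0,0.005,-0.041,0,0,0,0.005,-0.044,0,0,0,0.005,-0.046,0,0,0,0.005,-0.048,0,0,0,0.005,-0.048,0,0,0,0.005]
}}

```text
t: 23.35
ee_pos: [451.2, 292.2, 57.2]
tcp_rot: [2.514, 1.883, 0.0]
contact_force: [0.6, -0.5, 5.2]
grip_width: 13.3
finger_force: 40.0
```

>>> {"method": "jog_arm", "body": {
  "plan": [-0.001,0,0,0,0.005,-0.002,0,0,0,0.005,-0.003,0,0,0,0.005,-0.003,0,0,0,0.005]
}}

```text
t: 23.68
ee_pos: [450.7, 290.5, 57.2]
tcp_rot: [-2.513, -1.884, -0.003]
contact_force: [1.8, 6.6, 2.1]
grip_width: 13.1
finger_force: 39.7
```

>>> {"method": "jog_arm", "body": {
  "plan": [-0.001,0,0,0,0.005,-0.002,0,0,0,0.005,-0.002,0,0,0,0.005]
}}

```text
t: 23.93
ee_pos: [450.7, 290.3, 57.5]
tcp_rot: [-2.51, -1.883, -0.008]
contact_force: [3.5, 17.1, -0.5]
grip_width: 12.9
finger_force: 39.3
```

>>> {"method": "jog_arm", "body": {
  "plan": [0.002,0,0,0,0.02,0.002,0,0,0,0.04,0.002,0,0,0,0.05,0.002,0,0,0,0.05,0.002,0,-0.02,0,0.05,0.002,0,-0.05,0,0.05,0.002,0,-0.09,0,0.0854,0.002,0,-0.12,0,0.0854,0.002,0,-0.12,0,0.0854]
}}

```text
t: 24.68
ee_pos: [452.2, 290.2, 182.9]
tcp_rot: [2.513, 1.882, 0.012]
contact_force: [0.3, -0.2, 0.1]
grip_width: 83.4
finger_force: 0.0
```

The blade is back home in its holder, checked by the contact force. Now the cups and ring positions.

```bash
cat > cups.py <<'E'
from h import *
t=cap("top"); s=cap("scene"); O=np.array([536.5,-91.8])
g=cv2.GaussianBlur(cv2.cvtColor(up(t,280,190,370,285,6),cv2.COLOR_RGB2GRAY),(0,0),2)
g=cv2.createCLAHE(8,(4,4)).apply(g)
c=cv2.HoughCircles(g,cv2.HOUGH_GRADIENT,1,100,param1=80,param2=12,minRadius=56,maxRadius=68)
if c is not None:
    P=ray(t,topix(c[0][:,:2],280,190),38)[:,:2]-O
    for p in P:
        r=np.hypot(*p); a=np.degrees(np.arctan2(p[1],p[0]))%360
        if 50<r<70: print("ring r %.1f ang %.1f mod72 %.1f"%(r,a,a%72))
def white(c,lo):
    hsv=cv2.cvtColor(c["img"],cv2.COLOR_RGB2HSV); m=((hsv[...,2]>lo)&(hsv[...,1]<50)).astype(np.uint8)
    n,l,st,ce=cv2.connectedComponentsWithStats(m); return [(ce[i],st[i]) for i in range(1,n) if 100<st[i,4]<700]
for ce,st in white(t,95):
    w=ray(t,ce,28)[0]
    if 330<w[0]<760 and -250<w[1]<480: print("top blob",ce.round(1),st.tolist(),w.round(1))
for ce,st in white(s,95):
    w=ray(s,ce,20)[0]
    if 330<w[0]<760 and -250<w[1]<480: print("scene blob",ce.round(1),st.tolist(),w.round(1))
E
python3 cups.py; python3 - <<'E'
from h import *
rel([559.5,250,120],0)
E
```

```text
ring r 58.3 ang 267.4 mod72 51.4
ring r 56.7 ang 123.6 mod72 51.6
ring r 58.3 ang 55.3 mod72 55.3
ring r 60.1 ang 196.2 mod72 52.2
ring r 56.4 ang 336.4 mod72 48.4
top blob [141.3 182.2] [129, 170, 26, 27, 494] [697.2 427.8  28. ]
top blob [219.9 195.3] [212, 187, 17, 18, 237] [657.3 202.9  28. ]
top blob [198.1 201.3] [190, 193, 18, 17, 239] [640.7 264.9  28. ]
top blob [203.5 230.2] [195, 222, 18, 17, 247] [558.4 248.7  28. ]
top blob [169.7 260.5] [161, 247, 16, 26, 178] [474.1 342.3  28. ]
top blob [201.5 273.5] [182, 263, 36, 23, 482] [437.2 252.9  28. ]
top blob [241.6 283.6] [229, 272, 27, 24, 200] [408.6 141.3  28. ]
scene blob [234.8 266.8] [224, 255, 23, 25, 457] [557.2 253.6  20. ]
scene blob [317.  271.5] [297, 266, 41, 12, 291] [403.  153.3  20. ]
t 24.78 pos [450.6 289.5 178. ] yaw -16.3 q6 2.27 tilt -1.0 ->shift [-0.0074  0.1155  0.0582] roll -16.3
```

One cup was knocked to about (657,203). The other two are where they were. Picking the cup at (559,250).

>>> {"method": "jog_arm", "body": {
  "plan": [0.01,0.03,0,-6,0.0854,0,0.06,0,-12,0.0854,-0.004,0.09,0.02,-16.3,0.0854,-0.0074,0.1155,0.05,-16.3,0.0854,-0.0074,0.1155,0.0582,-16.3,0.0854,-0.0074,0.1155,0.0582,-16.3,0.0854]
}}

```text
t: 25.28
ee_pos: [557.7, 248.5, 114.1]
tcp_rot: [-2.222, -2.216, 0.011]
contact_force: [-0.7, 0.6, 0.0]
grip_width: 84.8
finger_force: 0.0
```

```bash
python3 - <<'E'
from h import *
rel([560.3,250,31],0)
E
```

```text
t 25.28 pos [557.7 248.5 114.1] yaw -0.2 q6 1.86 tilt -1.0 ->shift [0.0018 0.0032 0.083 ] roll -0.2
```

>>> {"method": "jog_arm", "body": {
  "plan": [0.0018,0.0032,0.035,0,0.0854,0.0018,0.0032,0.065,0,0.0854,0.0018,0.0032,0.081,0,0.0854,0.0018,0.0032,0.0815,0,0.0854,0.0018,0.0032,0.0815,0,0.03,0.0018,0.0032,0.0815,0,0.03,0.0018,0.0032,0.0815,0,0.03,0.0018,0.0032,0.0815,0,0.03,0.0018,0.0032,0.0815,0,0.03,0.0018,0.0032,0.0815,0,0.03],
  "squeeze": 25
}}

```text
t: 26.12
ee_pos: [562.9, 252.3, 39.3]
tcp_rot: [2.221, 2.22, 0.004]
contact_force: [-0.8, 0.7, 6.0]
grip_width: 43.2
finger_force: 25.0
```

>>> {"method": "jog_arm", "body": {
  "plan": [0,0,-0.03,0,0.03,0,0,-0.06,0,0.03,0,0,-0.09,0,0.03,0,0,-0.11,0,0.03,0,0,-0.11,0,0.03]
}}

```text
t: 26.53
ee_pos: [564.1, 252.5, 153.3]
tcp_rot: [2.219, 2.218, 0.012]
contact_force: [0.1, 0.0, -0.4]
grip_width: 43.3
finger_force: 26.5
```

```bash
python3 - <<'E'
from h import *
O=np.array([536.6,-91.8])
for a in(52.5,124.5,196.5,268.5,340.5): print(a,(O+60*np.array([np.cos(np.deg2rad(a)),np.sin(np.deg2rad(a))])).round(1))
rel([502.6,-42.4,130],34.5); rel([579.1-6,-132+20,130],52.5)
E
```

```text
52.5 [573.1 -44.2]
124.5 [502.6 -42.4]
196.5 [ 479.1 -108.8]
268.5 [ 535.  -151.8]
340.5 [ 593.2 -111.8]
t 26.53 pos [564.1 252.5 153.3] yaw -0.0 q6 1.86 tilt -1.0 ->shift [-0.295  -0.0616  0.0221] roll -34.5
t 26.53 pos [564.1 252.5 153.3] yaw -0.0 q6 1.86 tilt -1.0 ->shift [-0.3646  0.0089  0.0225] roll -52.5
```

>>> {"method": "jog_arm", "body": {
  "plan": [-0.035,-0.007,0,-4,0.03,-0.07,-0.014,0,-8,0.03,-0.105,-0.021,0,-12,0.03,-0.14,-0.028,0,-16,0.03,-0.175,-0.036,0,-20,0.03,-0.21,-0.043,0,-24,0.03,-0.245,-0.05,0,-28,0.03,-0.27,-0.056,0,-31,0.03,-0.295,-0.0616,0,-34.5,0.03,-0.295,-0.0616,0.015,-34.5,0.03,-0.295,-0.0616,0.022,-34.5,0.03,-0.295,-0.0616,0.022,-34.5,0.03]
}}

```text
t: 27.53
ee_pos: [499.5, -43.0, 124.1]
tcp_rot: [-1.464, -2.777, 0.001]
contact_force: [-1.0, 0.3, -0.8]
grip_width: 43.3
finger_force: 26.4
```

```bash
python3 - <<'E'
from h import *
rel([502.6,-42.4,78],34.5)
s=cap("scene");t=cap("top"); cv2.imwrite("pics/s7.png",np.hstack([up(s,275,140,375,240,4),up(t,275,190,375,290,4)])[:,:,::-1])
E
```

```text
t 27.53 pos [499.5 -43.  124.1] yaw 34.4 q6 0.72 tilt -1.0 ->shift [-0.0013  0.0029  0.0461] roll -0.1
```

View pics/s7.png

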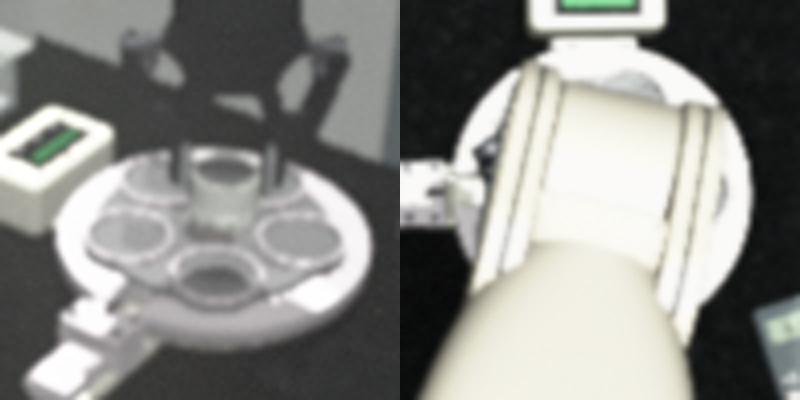

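The cup is held upright. The nearest ring shows at left-panel (215,275) and should be the target, which I'll check by ray casting.

```bash
python3 - <<'E'
from h import *
s=cap("scene")
for p in([215,276],[130,235],[300,238]):
    w=ray(s,[p[0]/4+275,p[1]/4+140],38)[0]; d=w[:2]-[536.6,-91.8]; print(w.round(1),np.hypot(*d).round(1),np.degrees(np.arctan2(d[1],d[0])).round(1)%360)
E
```

```text
[498.1 -36.5  38. ] 67.4 124.8
[567.5 -40.6  38. ] 59.8 58.9
[ 477.1 -105.5   38. ] 61.0 193.0
```

>>> {"method": "jog_arm", "body": {
  "plan": [-0.0013,0.0029,0.02,0,0.03,-0.0013,0.0029,0.035,0,0.03,-0.0013,0.0029,0.044,0,0.03,-0.0013,0.0029,0.046,0,0.03,-0.0013,0.0029,0.046,0,0.03]
}}

```text
t: 28.1
ee_pos: [503.6, -42.1, 79.2]
tcp_rot: [-1.462, -2.78, 0.0]
contact_force: [0.0, 0.7, -0.4]
grip_width: 43.2
finger_force: 26.4
```

```bash
python3 - <<'E'
from h import *
rel([502.6,-42.4,73.5],34.5)
E
```

```text
t 28.1 pos [503.6 -42.1  79.2] yaw 34.5 q6 0.72 tilt -1.0 ->shift [ 0.0003 -0.001   0.0057] roll 0.0
```

Lower until contact.

>>> {"method": "jog_arm", "body": {
  "plan": [0,-0.001,0.002,0,0.03,0,-0.001,0.004,0,0.03,0,-0.001,0.0055,0,0.03,0,-0.001,0.0065,0,0.03,0,-0.001,0.0065,0,0.03]
}}

```text
t: 28.52
ee_pos: [503.1, -43.1, 73.4]
tcp_rot: [1.463, 2.779, 0.001]
contact_force: [-0.3, 0.1, 3.1]
grip_width: 43.2
finger_force: 26.8
```

>>> {"method": "jog_arm", "body": {
  "plan": [0,0,-0.001,0,0.05,0,0,-0.001,0,0.06,0,0,-0.001,0,0.07,0,0,-0.001,0,0.07,0,0,-0.02,0,0.07,0,0,-0.05,0,0.07,0,0,-0.08,0,0.0854,0,0,-0.08,0,0.0854]
}}

```text
t: 29.18
ee_pos: [504.9, -43.6, 157.8]
tcp_rot: [1.46, 2.774, 0.003]
contact_force: [1.2, 0.6, -0.5]
grip_width: 85.3
finger_force: 0.0
```

```bash
python3 cups.py; python3 - <<'E'
from h import *
rel([642,265.5,150],0)
E
```

```text
ring r 56.9 ang 342.1 mod72 54.1
ring r 66.0 ang 126.0 mod72 54.0
top blob [141.3 182.3] [129, 170, 26, 27, 498] [697.1 427.7  28. ]
top blob [219.9 195.3] [212, 187, 17, 18, 239] [657.1 202.8  28. ]
top blob [198.1 201.3] [190, 193, 18, 17, 240] [640.7 264.8  28. ]
top blob [200.6 273.3] [179, 262, 39, 24, 506] [437.9 255.5  28. ]
top blob [241.2 283.3] [229, 272, 26, 24, 193] [409.5 142.6  28. ]
scene blob [316.4 271.6] [297, 266, 41, 13, 301] [403.9 154.6  20. ]
t 29.28 pos [503.3 -43.3 153.7] yaw 34.5 q6 0.72 tilt -1.0 ->shift [0.176  0.2891 0.0038] roll 34.5
```

>>> {"method": "jog_arm", "body": {
  "plan": [0.018,0.029,0,3.5,0.0854,0.036,0.058,0,7,0.0854,0.054,0.088,0,10.5,0.0854,0.072,0.117,0,14,0.0854,0.09,0.147,0,17.5,0.0854,0.108,0.176,0,21,0.0854,0.126,0.206,0,25,0.0854,0.144,0.236,0,29,0.0854,0.16,0.263,0,32,0.0854,0.176,0.2891,0,34.5,0.0854,0.176,0.2891,0.02,34.5,0.0854,0.176,0.2891,0.03,34.5,0.0854]
}}

```text
t: 30.28
ee_pos: [640.8, 267.1, 119.0]
tcp_rot: [-2.218, -2.222, 0.005]
contact_force: [-0.1, -0.4, -0.5]
grip_width: 85.4
finger_force: 0.0
```

```bash
python3 - <<'E'
from h import *
rel([644,266.5,31],0)
t=cap("top"); s=cap("scene"); hsv=cv2.cvtColor(t["img"],cv2.COLOR_RGB2HSV)
print("bottle px top region", ray(t,[227,160],96).round(1), ray(t,[227,161.4],96).round(1), "purple",ray(t,[275.9,176.7],32).round(1))
print("scene bottle foot px(195,228) z0", ray(s,[196,228],0).round(1))
E
```

```text
t 30.28 pos [640.8 267.1 119. ] yaw 0.1 q6 1.84 tilt -1.0 ->shift [-0.0005  0.0035  0.088 ] roll 0.1
bottle px top region [[742.9 176.1  96. ]] [[739.  176.1  96. ]] purple [[708.5  43.5  32. ]]
scene bottle foot px(195,228) z0 [[748.9 194.5   0. ]]
```

>>> {"method": "jog_arm", "body": {
  "plan": [-0.0005,0.0035,0.035,0,0.0854,-0.0005,0.0035,0.065,0,0.0854,-0.0005,0.0035,0.085,0,0.0854,-0.0005,0.0035,0.086,0,0.0854,-0.0005,0.0035,0.086,0,0.03,-0.0005,0.0035,0.086,0,0.03,-0.0005,0.0035,0.086,0,0.03,-0.0005,0.0035,0.086,0,0.03,-0.0005,0.0035,0.086,0,0.03,-0.0005,0.0035,0.086,0,0.03]
}}

```text
t: 31.22
ee_pos: [646.0, 265.2, 39.3]
tcp_rot: [2.221, 2.219, 0.004]
contact_force: [-0.0, -1.3, 6.5]
grip_width: 43.6
finger_force: 25.0
```

>>> {"method": "jog_arm", "body": {
  "plan": [0,0,-0.03,0,0.03,0,0,-0.06,0,0.03,0,0,-0.09,0,0.03,0,0,-0.11,0,0.03,0,0,-0.11,0,0.03]
}}

```text
t: 31.63
ee_pos: [646.9, 265.7, 153.7]
tcp_rot: [2.218, 2.218, 0.013]
contact_force: [0.6, 0.4, -0.4]
grip_width: 43.4
finger_force: 26.0
```

```bash
python3 cups.py; python3 - <<'E'
from h import *
rel([573.1,-44.2,130],-37.5)
print(observe()["qpos"].round(2))
E
```

```text
ring r 57.3 ang 196.6 mod72 52.6
ring r 60.6 ang 124.3 mod72 52.3
ring r 56.5 ang 266.3 mod72 50.3
ring r 54.9 ang 54.6 mod72 54.6
ring r 57.8 ang 340.9 mod72 52.9
top blob [219.9 195.3] [212, 187, 17, 17, 234] [657.4 202.9  28. ]
top blob [241.7 283.7] [229, 272, 27, 24, 196] [408.3 141.1  28. ]
scene blob [217.8 239.1] [207, 228, 22, 23, 388] [655.5 207.9  20. ]
scene blob [316.8 271.4] [297, 266, 41, 13, 300] [403.4 153.4  20. ]
t 31.73 pos [645.4 265.2 148.6] yaw -0.0 q6 1.84 tilt -1.0 ->shift [-0.3095 -0.0723  0.0181] roll 37.5
[ 0.27  0.55  0.22  1.23 -0.    1.84]
```

>>> {"method": "jog_arm", "body": {
  "plan": [-0.035,-0.008,0,4,0.03,-0.07,-0.016,0,8,0.03,-0.105,-0.025,0,12,0.03,-0.14,-0.033,0,16,0.03,-0.175,-0.041,0,21,0.03,-0.21,-0.049,0,25,0.03,-0.245,-0.057,0,29,0.03,-0.28,-0.065,0,34,0.03,-0.3095,-0.0723,0,37.5,0.03,-0.3095,-0.0723,0.015,37.5,0.03,-0.3095,-0.0723,0.018,37.5,0.03,-0.3095,-0.0723,0.018,37.5,0.03]
}}

```text
t: 32.73
ee_pos: [571.5, -44.3, 127.1]
tcp_rot: [-2.816, -1.387, 0.004]
contact_force: [-0.3, 0.2, 0.0]
grip_width: 43.5
finger_force: 26.0
```

```bash
python3 - <<'E'
from h import *
rel([573.1,-44.2,78],-37.5)
E
```

```text
t 32.73 pos [571.5 -44.3 127.1] yaw -37.5 q6 2.0 tilt -1.0 ->shift [0.0011 0.0014 0.0491] roll -0.0
```

>>> {"method": "jog_arm", "body": {
  "plan": [0.0011,0.0014,0.02,0,0.03,0.0011,0.0014,0.038,0,0.03,0.0011,0.0014,0.047,0,0.03,0.0011,0.0014,0.049,0,0.03,0.0011,0.0014,0.051,0,0.03,0.0011,0.0014,0.053,0,0.03,0.0011,0.0014,0.0545,0,0.03,0.0011,0.0014,0.0545,0,0.03]
}}

```text
t: 33.4
ee_pos: [574.6, -44.2, 74.7]
tcp_rot: [2.817, 1.389, 0.001]
contact_force: [0.7, -1.0, -1.2]
grip_width: 43.2
finger_force: 26.0
```

>>> {"method": "jog_arm", "body": {
  "plan": [0,0,0.001,0,0.03,0,0,0.002,0,0.03,0,0,0.002,0,0.03,0,0,0.002,0,0.05,0,0,0.001,0,0.06,0,0,0,0,0.07,0,0,0,0,0.07,0,0,-0.02,0,0.07,0,0,-0.05,0,0.07,0,0,-0.08,0,0.0854,0,0,-0.08,0,0.0854]
}}

```text
t: 34.32
ee_pos: [576.5, -44.8, 159.8]
tcp_rot: [2.813, 1.387, 0.01]
contact_force: [-0.1, -0.3, 0.4]
grip_width: 85.3
finger_force: 0.0
```

```bash
python3 cups.py; python3 - <<'E'
from h import *
rel([660,204.5,150],90)
print(observe()["qpos"].round(2))
E
```

```text
ring r 59.3 ang 266.9 mod72 50.9
top blob [141.3 182.2] [129, 170, 26, 27, 493] [697.3 427.8  28. ]
top blob [219.9 195.3] [212, 187, 17, 18, 237] [657.3 202.9  28. ]
top blob [200.6 273.3] [179, 262, 39, 24, 505] [437.9 255.4  28. ]
top blob [241.  283.2] [229, 272, 26, 24, 180] [409.7 143.2  28. ]
scene blob [217.6 239.1] [207, 228, 22, 23, 406] [655.9 208.1  20. ]
scene blob [316.3 271.7] [297, 266, 41, 13, 288] [403.9 154.8  20. ]
t 34.42 pos [574.9 -44.4 155.4] yaw -37.5 q6 2.0 tilt -1.0 ->shift [ 0.2492 -0.0842  0.0055] roll 52.5
[-0.22  0.35 -0.11  1.12  0.    2.  ]
```

>>> {"method": "jog_arm", "body": {
  "plan": [0.021,-0.007,0,-7,0.0854,0.042,-0.014,0,-14,0.0854,0.063,-0.021,0,-21,0.0854,0.084,-0.028,0,-28,0.0854,0.105,-0.035,0,-35,0.0854,0.125,-0.042,0,-42,0.0854,0.145,-0.049,0,-49,0.0854,0.165,-0.056,0,-56,0.0854,0.185,-0.063,0,-63,0.0854,0.205,-0.07,0,-70,0.0854,0.225,-0.077,0,-77,0.0854,0.249,-0.084,0,-84,0.0854]
}}

```text
t: 35.42
ee_pos: [658.9, 204.9, 152.6]
tcp_rot: [-1.156, -2.919, 0.002]
contact_force: [0.5, 0.0, -0.1]
grip_width: 85.9
finger_force: 0.0
```

```bash
python3 - <<'E'
from h import *
rel([660,204.5,115],70)
E
```

```text
t 35.42 pos [658.9 204.9 152.6] yaw 46.8 q6 0.93 tilt -1.0 ->shift [-0.0011  0.0005  0.0376] roll -23.2
```

>>> {"method": "jog_arm", "body": {
  "plan": [-0.001,0.0005,0,-7,0.0854,-0.001,0.0005,0,-14,0.0854,-0.001,0.0005,0.01,-21,0.0854,-0.001,0.0005,0.03,-23.2,0.0854,-0.001,0.0005,0.035,-23.2,0.0854,-0.001,0.0005,0.035,-23.2,0.0854]
}}

```text
t: 35.92
ee_pos: [659.1, 203.7, 116.3]
tcp_rot: [-0.556, -3.087, 0.003]
contact_force: [-0.4, -0.0, 0.6]
grip_width: 85.2
finger_force: 0.0
```

```bash
python3 - <<'E'
from h import *
rel([660,204.5,31],70)
E
```

```text
t 35.92 pos [659.1 203.7 116.3] yaw 69.6 q6 0.53 tilt -1.0 ->shift [-0.001   0.0013  0.0853] roll -0.4
```

>>> {"method": "jog_arm", "body": {
  "plan": [-0.001,0.001,0.035,0,0.0854,-0.001,0.001,0.065,0,0.0854,-0.001,0.001,0.083,0,0.0854,-0.001,0.001,0.0835,0,0.0854,-0.001,0.001,0.0835,0,0.03,-0.001,0.001,0.0835,0,0.03,-0.001,0.001,0.0835,0,0.03,-0.001,0.001,0.0835,0,0.03,-0.001,0.001,0.0835,0,0.03,-0.001,0.001,0.0835,0,0.03]
}}

```text
t: 36.75
ee_pos: [662.8, 204.8, 38.1]
tcp_rot: [0.554, 3.089, 0.002]
contact_force: [-0.4, 0.4, 5.8]
grip_width: 43.5
finger_force: 25.2
```

>>> {"method": "jog_arm", "body": {
  "plan": [0,0,-0.03,0,0.03,0,0,-0.06,0,0.03,0,0,-0.09,0,0.03,0,0,-0.11,0,0.03,0,0,-0.11,0,0.03]
}}

```text
t: 37.17
ee_pos: [663.7, 205.0, 152.3]
tcp_rot: [0.553, 3.084, 0.005]
contact_force: [-0.0, -0.9, -0.1]
grip_width: 43.7
finger_force: 26.1
```

```bash
python3 cups.py|grep -v blob; python3 - <<'E'
from h import *
rel([479.1,-108.8,130],106.5)
E
```

```text
ring r 58.7 ang 128.4 mod72 56.4
ring r 57.3 ang 52.9 mod72 52.9
ring r 56.5 ang 265.9 mod72 49.9
ring r 60.5 ang 194.2 mod72 50.2
ring r 52.7 ang 339.6 mod72 51.6
t 37.27 pos [662.1 204.7 147.4] yaw 69.7 q6 0.53 tilt -1.0 ->shift [ 0.0628 -0.3576  0.0167] roll -36.8
```

>>> {"method": "jog_arm", "body": {
  "plan": [0.007,-0.037,0,-4,0.03,0.013,-0.074,0,-8,0.03,0.02,-0.111,0,-12,0.03,0.026,-0.148,0,-16,0.03,0.033,-0.185,0,-20,0.03,0.039,-0.222,0,-24,0.03,0.046,-0.259,0,-28,0.03,0.052,-0.296,0,-32,0.03,0.058,-0.33,0,-35,0.03,0.0628,-0.3576,0,-36.8,0.03,0.0628,-0.3576,0.01,-36.8,0.03,0.0628,-0.3576,0.01,-36.8,0.03]
}}

```text
t: 38.27
ee_pos: [476.9, -109.8, 134.0]
tcp_rot: [0.445, -3.107, -0.002]
contact_force: [-0.8, 0.8, -1.0]
grip_width: 43.1
finger_force: 26.1
```

```bash
python3 - <<'E'
from h import *
rel([479.1,-108.6,78],106.3)
E
```

```text
t 38.27 pos [ 476.9 -109.8  134. ] yaw 106.3 q6 -0.68 tilt -1.0 ->shift [-0.0026  0.0004  0.056 ] roll -0.0
```

>>> {"method": "jog_arm", "body": {
  "plan": [-0.002,0.0004,0.03,0,0.03,-0.002,0.0004,0.045,0,0.03,-0.002,0.0004,0.054,0,0.03,-0.002,0.0004,0.057,0,0.03,-0.002,0.0004,0.06,0,0.03,-0.002,0.0004,0.0625,0,0.03,-0.002,0.0004,0.064,0,0.03,-0.002,0.0004,0.064,0,0.03]
}}

```text
t: 38.93
ee_pos: [480.8, -108.0, 72.2]
tcp_rot: [-0.45, 3.108, -0.001]
contact_force: [-0.1, -0.5, -0.1]
grip_width: 43.5
finger_force: 26.1
```

>>> {"method": "jog_arm", "body": {
  "plan": [0,0,0.0005,0,0.03,0,0,0.0005,0,0.05,0,0,0,0,0.06,0,0,0,0,0.07,0,0,0,0,0.07,0,0,-0.02,0,0.07,0,0,-0.05,0,0.07,0,0,-0.09,0,0.0854,0,0,-0.13,0,0.0854,0,0,-0.16,0,0.0854]
}}

```text
t: 39.77
ee_pos: [480.6, -108.0, 235.0]
tcp_rot: [-0.45, 3.107, -0.002]
contact_force: [0.7, 0.3, -0.7]
grip_width: 85.8
finger_force: 0.0
```

```bash
python3 - <<'E'
from h import *
rel([330,-330,235])
E
```

```text
t 39.77 pos [ 480.6 -108.   235. ] yaw 106.5 q6 -0.68 tilt -1.0 ->shift [ 2.074e-01 -1.702e-01 -1.000e-04] roll 0
```

>>> {"method": "jog_arm", "body": {
  "plan": [0.026,-0.021,0,0,0.0854,0.052,-0.042,0,0,0.0854,0.078,-0.063,0,0,0.0854,0.104,-0.085,0,0,0.0854,0.13,-0.107,0,0,0.0854,0.156,-0.128,0,0,0.0854,0.182,-0.149,0,0,0.0854,0.2074,-0.17,0,0,0.0854,0.2074,-0.17,0,0,0.0854]
}}

```text
t: 40.52
ee_pos: [327.4, -333.7, 231.6]
tcp_rot: [0.443, -3.109, 0.002]
contact_force: [0.2, 0.2, 0.1]
grip_width: 85.6
finger_force: 0.0
```

```bash
python3 - <<'E'
from h import *
c=cap("scene"); t=cap("top")
a=cv2.resize(c["img"][150:310,180:400],None,fx=2.2,fy=2.2,interpolation=cv2.INTER_CUBIC); b=cv2.resize(t["img"][150:300,165:400],None,fx=2,fy=2,interpolation=cv2.INTER_CUBIC)
W=np.zeros((600,484+300,3),np.uint8); W[:a.shape[0],:a.shape[1]]=a; 
b=cv2.resize(t["img"][185:295,280:395],None,fx=2.6,fy=2.6,interpolation=cv2.INTER_CUBIC); W[:b.shape[0],484:484+b.shape[1]]=b
d=cv2.resize(t["img"][240:300,165:290],None,fx=3.5,fy=3.5,interpolation=cv2.INTER_CUBIC); W[370:370+d.shape[0],:d.shape[1]]=d
cv2.imwrite("pics/fin.png",W[:,:,::-1]); print(observe()["ee_pos"].round(0))
O=[536.6,-91.8]
for p in [(x,y) for x,y in ()]: pass
E
python3 cups.py
```

```text
[ 329. -331.  232.]
ring r 61.4 ang 197.1 mod72 53.1
ring r 56.5 ang 267.3 mod72 51.3
ring r 58.4 ang 123.6 mod72 51.6
ring r 56.0 ang 340.3 mod72 52.3
ring r 54.7 ang 53.3 mod72 53.3
top blob [141.3 182.2] [129, 170, 26, 27, 492] [697.3 427.8  28. ]
top blob [200.7 273.3] [179, 262, 39, 24, 502] [437.9 255.3  28. ]
top blob [241.8 283.9] [229, 272, 27, 25, 201] [407.9 140.8  28. ]
scene blob [316.8 271.5] [297, 266, 41, 13, 306] [403.4 153.7  20. ]
```

View pics/fin.png

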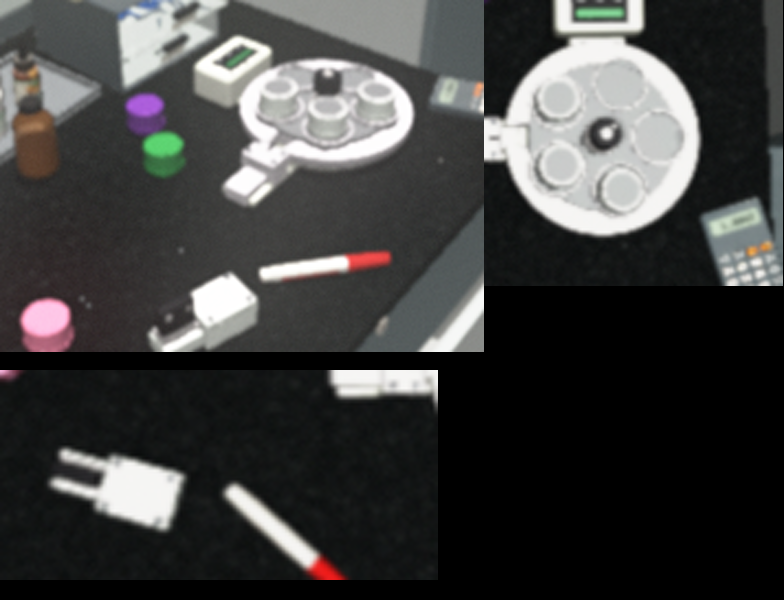

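Each of the three cups stands in its own ring, the blade is home in its holder (same outline as at the start), and the bystanders haven't moved. Handing in.

```bash
python3 -c "
from rig import arm; print(arm.hand_in())"
```

```text
the job is handed in; nothing more can be done
None
```

The job is handed in: the notch was turned to the bracket and locked with the blade, the knob was tightened clockwise until the grip slipped at its stop, the blade is fully home in its holder, and all three cups stand upright in their own rings; the final images show the bottle, calculator and marker unmoved, and no verdict was returned.

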